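# Load, close and start the lens cure unit

### The arm

A 6-joint arm with a two-finger parallel gripper is mounted at the origin on a cart in front of the work surface, level with it; the furniture and walls round the work are solid. World frame = base frame: x ahead of the robot, y to its left, z up, the work surface at z = 0. Lengths are in m, angles in degrees, forces in N, time in s.
With the tool pointing down it reaches from about 0.35 to 0.85 m from the base axis. Payload 8.1 kg.
Tool frame: the origin (TCP) lies midway between the tips of the shut fingers; the grasp point (between the pads) lies 19 mm behind it; z points along the fingers, y is the line along which they close (so a half turn about z gives the same grasp; the last joint's range is limited). The gripper opens to 85 mm and grips with 20 to 120 N. Pads are 22 mm wide; open, the fingers measure 114 mm over their backs; the gripper's body (76 mm by 85 mm) begins 54 mm behind the grasp point. The pads swing forward as they close: fully open they stand 13 mm farther back than shut.
Start: joints at [-4.893, 7.471, 85.268, -0, 87.261, -4.893], TCP at [0.6, 0, 0.207] pointing down, gripper open.
Joint ranges: [-169.43, 169.43], [-51.17, 129.36], [1.28, 143.12], [-76.62, 256.62], [0, 156.53], [-152.29, 152.29]. Speed limits (degrees/s): [136.94, 136.94, 159.86, 180, 180, 180].

### API

Orientations are given as [roll, pitch, yaw] about the fixed x, y, z axes, in that order (R = Rz(yaw) Ry(pitch) Rx(roll)).
In Python, from bench import ctrl gives the robot as it stands.
- The arm moves only by the tool arm_command, never from a script. Its argument "increments" is a list of rows, each an object with "xyz": the shift along the tool's x, y, z normalised to -1 to 1, where 1 is 0.5 m, a list of three; "twist": the turn, a rotation vector about the tool's x, y, z normalised to -1 to 1, where 1 is 90 degrees, a list of three. In form: [{"xyz": [tx, ty, tz], "twist": [rx, ry, rz]}, ...]. A call has exactly 10 rows; each row is the pose to reach, as a shift and turn from the pose commanded when the call began, along the tool's axes at that moment; what a row does not reach only later rows make up. A row lasts 1/10 s, in which the tool goes at most 50 mm and 8.59 degrees, less where a joint would pass 70% of its speed; a pose out of reach is approached as far as the arm can. A call with a number of a shift or a turn outside -1 to 1 is refused whole. A call with a gripper value outside its range is refused whole. "hand" is the closure, from -1 (fully open) to 1 (shut), so that 0 is half open, set as the call begins (left out, the last holds). The fingers move at their own pace and stop on an object; "squeeze" is the grip in N (left out, the last holds). Time passes only in rows, so rows that repeat a pose let the fingers close, or fill a call up. It gives the time, the measured TCP pose, the force, the opening and the grip force at its end, in the units of the state.
- ctrl.sense(): the state, without advancing time (a new reading comes with each control period).
- ctrl.grab_frame(name): name is "scene" or "side" or "wrist"; returns a dict with "color" (420x560x3 uint8, red, green, blue), "vertical_fov" (degrees; the focal length in pixels is half the picture's height over the tangent of half this angle, whatever the lens; pixels are square), "cx", "cy" (the principal point, pixels), "rvec" (rotation vector, rad) and "tvec" (3), from world to camera coordinates, as OpenCV has them. Camera axes: x right, y down, z forward; pixel columns grow to the right and rows downward; lengths in m; the calibration is good to about 2 mm. A picture is of the moment at which its call begins. There is no depth.
- ctrl.finish_job(): hands the job in; it is judged then, once.
The state is a dict: "clock": time; "qpos": joint angles; "dq": joint speeds; "tau": joint torques, N m; "tcp_pos": TCP position; "ee_rot": TCP orientation; "contact_force": force on the tool from outside, world axes, zero at the start; "wrist_torque": the same for the moment, N m; "grip_width": finger opening in m; "gripper_force": force on a finger pad.
Only numpy, scipy, OpenCV 4.12 (cv2) and the standard library are available. Lean on these libraries where they do the work, as an engineer would, in place of code of your own. Each camera call takes 0.05 s, during which the arm holds its last target. There are 200 camera calls.

### The job

Get the UV cure unit running with the next batch: lay the finished brown lenses that were left in it (one or two) flat on the grey mat, and set every clear lens blank waiting on the worktop flat into a nest of its own. Then put the amber shield on and press it straight down until both side clips snap under the rim and it sits fully home on the interlock lever, and only after that turn the dial from off to the two-dot mark. Leave the two bottles standing where they are.

Things in the scene. Friction and masses are not known exactly. Their poses are not given: they have to be found in the camera images.
- cure_unit: UV cure unit, fixed; place and yaw vary. Origin on the worktop under its bed's centre; x points away from its control box, z up. White bed 54 mm (x) by 214 (y), top at z 58, amid an aluminium rim 92 by 228 mm, z 34 (flat underside) to 40. Lenses overhang the bed 6 mm on both long sides, free for fingers down to the rim. Control box with dial at x -62 to -130, y -58 to 58, top z 34 mm.
- nest_1 (a point): Centre of the nest at the unit's +y end, on the bed's top (72 mm from the middle nest). Each nest is four steel pins 4 mm high with round tops, standing 1.8 mm clear of a lens rim, at 22 mm in x and 31 mm in y from the nest's centre.
- nest_2 (a point): Centre of the middle nest, on the bed's top.
- nest_3 (a point): Centre of the nest at the unit's -y end, on the bed's top.
- blank_1: Clear uncut lens blank, a disc 67 mm across; upright rim 8.5 mm high, domed top 12.5 mm high in the middle; 28 g. Origin at the centre of its underside. Two or three of the three blanks are there, lying flat on the worktop; each goes into any free nest.
- blank_2: Clear uncut lens blank, a disc 67 mm across; upright rim 8.5 mm high, domed top 12.5 mm high in the middle; 28 g. Origin at the centre of its underside. Two or three of the three blanks are there, lying flat on the worktop; each goes into any free nest.
- blank_3: Clear uncut lens blank, a disc 67 mm across; upright rim 8.5 mm high, domed top 12.5 mm high in the middle; 28 g. Origin at the centre of its underside. Two or three of the three blanks are there, lying flat on the worktop; each goes into any free nest.
- cured_1: Brown finished lens of the same shape and size as the blanks, origin at the centre of its underside. One or two of the three are there; this one lies in nest 1 at the start. It goes on the mat.
- cured_2: Brown finished lens of the same shape and size as the blanks, origin at the centre of its underside. One or two of the three are there; this one lies in nest 2 at the start. It goes on the mat.
- cured_3: Brown finished lens of the same shape and size as the blanks, origin at the centre of its underside. One or two of the three are there; this one lies in nest 3 at the start. It goes on the mat.
- mat: Oblong grey lens mat, 86 mm (x) by 164 mm (y), 3 mm high, fixed; origin under its centre. Two lenses fit side by side, about 43 mm either side of its centre along its y. The lens blocking stand, world x 0.48 to 0.72, y -0.05 to 0.19 m, is just behind it (80 mm high, its column from x 0.6 m on 0.30 m): close the fingers askew or along y here, and carry the shield round its front.
- cover: Amber see-through light shield, 86 (x) by 240 mm (y), about 0.35 kg, fits either way round. Origin at the centre of its underside, z up. Its end walls reach down to z 0 (it stands on them), its long walls end at z 28 mm and rest on the rim when home. Home: origin over the unit's origin, at z 12 mm in the unit's frame, y along the unit's y. End walls then clear the rim's ends by 1.8 mm.
- cover_grip (a point): Centre of the black grip rib on the middle of the shield's top, 84 mm above the shield's origin. The rib is 22 mm wide (x), 80 mm long (y), z 70 (flat top of the shield) to 98 mm over the origin.
- clip_a (a joint): Sprung clip arm outside the shield's +x long wall, rad: 0 relaxed (clear of the rim, or snapped under it), about 0.11 while spread by the rim. Set down loosely, the shield is held up by its clips some 11 mm above home, perhaps askew; pressing it past them takes about 10 to 15 N, and they snap in over the last millimetre.
- clip_b (a joint): The same on the shield's -x long wall.
- interlock (a joint): Hinged lever of the interlock switch at the unit's +y end, in rad: 0 up and free, about 0.32 when the end wall of the shield holds it down fully home; it springs back with less than 1 N.
- lever_tip (a point): Red roller at the lever's tip, under the place of the shield's end wall.
- dial (a joint): Selector dial on the control box, in rad, growing as it is turned clockwise seen from above: detents at 0 (off, white ring), 0.6 (one dot), 1.2 (two dots), 1.8 (three dots, end stop). Turning takes up to about 0.1 N m and it snaps into the nearest detent when let go.
- dial_grip (a point): On the dial's axis, 64 mm above the worktop, at the middle of its grip bar. The bar is 42 mm long, 14 mm wide, 32 mm high (z 43 to 75 mm over the worktop), along this point's x; the white pointer line is on the point's -x side. The point turns with the dial.
- spray_bottle: Blue lens-cleaner bottle 38 mm across, 120 mm high, a bystander behind the unit. Origin under its centre.
- drop_bottle: White oil dropper bottle with a red cap, 32 mm across, 82 mm high, a bystander behind the unit. Origin under its centre.
Mind the look-alikes: they are no part of the job. What is shaped like the blank_3 but turquoise is not meant.

How it is judged (in metres and radians):
On the way, in this order (a step that is already met when the one before it is completed fails the run):
1. the brown lenses lie on the mat and every clear blank is seated in a nest ((horizontal distance between blank_1 and nest_1 below 0.006 m or horizontal distance between blank_1 and nest_2 below 0.006 m or horizontal distance between blank_1 and nest_3 below 0.006 m) and z of blank_1 in the frame of cure_unit between 0.0555 and 0.0605 m and angle between each of blank_1, blank_2, blank_3's own z axis and vertical below 0.08 rad and (horizontal distance between blank_2 and nest_1 below 0.006 m or horizontal distance between blank_2 and nest_2 below 0.006 m or horizontal distance between blank_2 and nest_3 below 0.006 m) and z of blank_2 in the frame of cure_unit between 0.0555 and 0.0605 m and (horizontal distance between blank_3 and nest_1 below 0.006 m or horizontal distance between blank_3 and nest_2 below 0.006 m or horizontal distance between blank_3 and nest_3 below 0.006 m) and z of blank_3 in the frame of cure_unit between 0.0555 and 0.0605 m and x of cured_1 in the frame of mat between -0.02 and 0.02 m and y of cured_1 in the frame of mat between -0.06 and 0.06 m and height (world z) of each of cured_1, cured_2, cured_3 below 0.008 m and angle between each of cured_1, cured_2, cured_3's own z axis and vertical below 0.1 rad and x of cured_2 in the frame of mat between -0.02 and 0.02 m and y of cured_2 in the frame of mat between -0.06 and 0.06 m and x of cured_3 in the frame of mat between -0.02 and 0.02 m and y of cured_3 in the frame of mat between -0.06 and 0.06 m), for 0.3 s.
2. the shield is home on the rim, both clips snapped in and the interlock lever held down (z of cover in the frame of cure_unit between 0.0095 and 0.014 m and horizontal distance between cover and cure_unit below 0.005 m and angle between the z axis of cover and the z axis of cure_unit, either way round below 0.03 rad and value of joint each of clip_a, clip_b below 0.06 rad and value of joint interlock above 0.26 rad), for 0.3 s.
3. the dial stands at the two-dot mark (value of joint dial between 1.05 and 1.35 rad), for 0.2 s.
At the end, for the whole second after the job is handed in: Blanks flat on the bed within 6 mm of a nest centre; brown lenses flat on the mat, 20 mm (x), 60 mm (y) about its centre; shield origin 9.5 to 14 mm up in the unit frame, 5 mm sideways, 0.03 rad level; clip joints under 0.06, interlock over 0.26, dial 1.05 to 1.35 rad; all at rest (all of step 1 and all of step 2 and all of step 3 and linear speed of each of blank_1, blank_2, blank_3, cured_1, cured_2, cured_3, cover below 0.02 m/s); the robot touches nothing.
It fails at once if the dial is turned away from off (past 0.35 rad) while the shield does not hold the interlock lever down (under 0.25 rad) (value of joint dial above 0.35 rad and value of joint interlock below 0.25 rad).
It fails at once if a bystander bottle is shifted by more than 40 mm or tipped (distance of any of spray_bottle, drop_bottle from where it was at the start of the episode above 0.04 m or angle between any of spray_bottle, drop_bottle's own z axis and vertical above 0.5 rad).
Of blank_1, blank_2, blank_3 only 2 to 3 are there at a start; the rules pass over those that are not, and their reading is None.
Of cured_1, cured_2, cured_3 only 1 to 2 are there at a start; the rules pass over those that are not, and their reading is None.
At some moment in a run one of blank_1, blank_2, blank_3, cover may be knocked a few centimetres aside while the robot is not near it.
Once in a run the grip may slacken for a moment while it holds something.
It also fails if it takes over 210 s, if anything falls off the work surface, if the arm or the gripper's body presses on something with over 40 N, if the wrist force passes 120 N, or if a joint passes its speed limit or range.

## Working session

There is one attempt and no reset: what is moved stays moved. The work goes in short steps, Python scripts to look and compute and a tool call to move; the robot and the scene stay as the last step left them, time stands still between calls to the robot, and variables do not carry over. Pictures are saved under pics/ and viewed, at most 14 in all, crops included, and the job is handed in when it is done.

Besides the shell and the picture viewer there is one more tool, called as name(argument=value, ...), one argument or row to a line, values as JSON. arm_command: Moves the arm, as the interface text tells. Its arguments: {"type":"object","properties":{"increments":{"type":"array"},"hand":{"type":"number"},"squeeze":{"type":"number"}},"required":["increments"]}

```bash
mkdir -p pics; ls; cat > h.py <<'E'
import numpy as np, cv2
from bench import ctrl
from scipy.spatial.transform import Rotation as R
def grab(n,save=None):
    f=ctrl.grab_frame(n)
    if save: cv2.imwrite('pics/%s.png'%save,f['color'][:,:,::-1])
    return f
def K(f):
    F=210/np.tan(np.radians(f['vertical_fov'])/2)
    return np.array([[F,0,f['cx']],[0,F,f['cy']],[0,0,1]])
def pix2w(f,uv,z):
    M=cv2.Rodrigues(np.array(f['rvec'],float))[0]; t=np.array(f['tvec'],float).ravel()
    d=M.T@np.linalg.inv(K(f))@np.array([uv[0],uv[1],1.]); c=-M.T@t
    return c+d*(z-c[2])/d[2]
def w2pix(f,p):
    return cv2.projectPoints(np.array(p,float).reshape(-1,3),np.array(f['rvec'],float),np.array(f['tvec'],float),K(f),None)[0].reshape(-1,2)
E
python3 - <<'E'
from h import *
import pickle
fs={n:grab(n,n+'0') for n in('scene','side','wrist')}
pickle.dump(fs,open('f0.pkl','wb'))
for n,f in fs.items():
    M=cv2.Rodrigues(np.array(f['rvec'],float))[0];print(n,f['vertical_fov'],f['cx'],f['cy'],-M.T@np.array(f['tvec']).ravel())
s=ctrl.sense();print(s)
a=np.hstack([fs['scene']['color']]);
E
```

```text
pics
scene 53.125025816573306 269.9183239366237 209.4115937377674 [-0.15976067 -0.61826794  0.96814694]
side 48.18499219505349 277.9439218422492 209.84017237106082 [ 0.54254019 -1.08652292  0.56001337]
wrist 68.32262435205017 283.0702389870111 207.7477309683525 [0.59961861 0.07794731 0.37403925]
{'clock': 0.15, 'qpos': array([-4.89341351e+00,  7.46124976e+00,  8.52661673e+01, -1.03304690e-03,
        8.72726382e+01, -4.89157492e+00]), 'dq': array([ 0.11190236, -0.01550333, -0.12910504,  0.00379874, -0.04048094,
        0.00794996]), 'tau': array([-1.46350035e-04, -5.38225758e+01, -4.79453659e+01,  1.51182344e-02,
       -2.80354684e-01,  3.99334996e-03]), 'tcp_pos': array([5.99959329e-01, 1.50811003e-05, 2.06911352e-01]), 'ee_rot': array([-1.79999857e+02,  1.02340947e-03,  8.99982106e+01]), 'contact_force': array([-0.09178323,  0.82939819, -0.00274686]), 'wrist_torque': array([-0.02277013, -0.0236189 ,  0.00635545]), 'gripper_force': 2.4997809156775475, 'grip_width': 0.08544690356340066}
```

View pics/scene0.png

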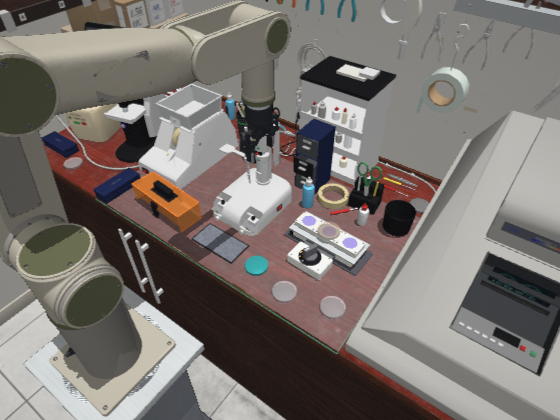

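View pics/side0.png

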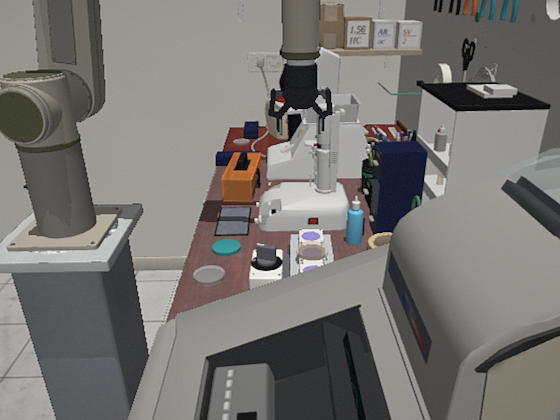

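The scene view shows the shield (165,197), mat (220,242), turquoise decoy (257,265), blanks at (284,291) and (333,306), perhaps another disc at (73,162). The unit is at (329,240) with a brown lens in its middle nest. I'll enlarge and measure.

```bash
python3 - <<'E'
from h import *
import pickle
fs=pickle.load(open('f0.pkl','rb'));f=fs['scene']
c=f['color'][140:340,30:430,::-1]
cv2.imwrite('pics/crop0.png',cv2.resize(c,None,fx=2,fy=2,interpolation=cv2.INTER_CUBIC)[:, :800])
for n,uv,z in[('b',(284,291),.008),('b',(333,306),.008),('tq',(257,265),.008),('?',(73,162),.008),('mat',(220,242),.003),('n',(309,221),.058),('n',(329,231),.066),('n',(350,242),.058),('dial',(312,256),.075),('blue',(307,192),.06),('drop',(363,215),.04),('grip',(164,188),.098)]:
    print(n,uv,pix2w(f,uv,z).round(3))
E
```

```text
b (284, 291) [ 0.393 -0.236  0.008]
b (333, 306) [ 0.431 -0.368  0.008]
tq (257, 265) [ 0.421 -0.12   0.008]
? (73, 162) [0.4   0.744 0.008]
mat (220, 242) [0.427 0.029 0.003]
n (309, 221) [ 0.616 -0.17   0.058]
n (329, 231) [ 0.609 -0.243  0.066]
n (350, 242) [ 0.614 -0.311  0.058]
dial (312, 256) [ 0.494 -0.258  0.075]
blue (307, 192) [ 0.722 -0.094  0.06 ]
drop (363, 215) [ 0.753 -0.283  0.04 ]
grip (164, 188) [0.436 0.262 0.098]
```

View pics/crop0.png

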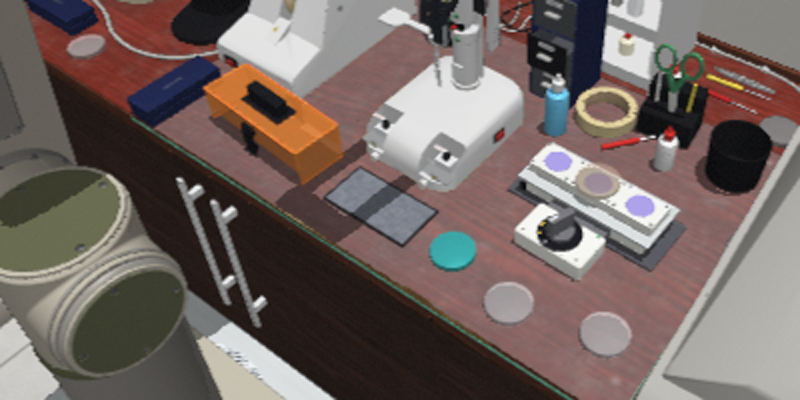

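arm_command(
  increments=[
    {"xyz": [0, -0.1, -0.05], "twist": [0, 0, 0]},
    {"xyz": [0, -0.14, -0.1], "twist": [0, 0, 0]},
    {"xyz": [-0.1, -0.14, -0.15], "twist": [0, 0, 0]},
    {"xyz": [-0.2, -0.14, -0.15], "twist": [0, 0, 0]},
    {"xyz": [-0.3, -0.14, -0.15], "twist": [0, 0, 0]},
    {"xyz": [-0.4, -0.14, -0.15], "twist": [0, 0, 0]},
    {"xyz": [-0.5, -0.14, -0.15], "twist": [0, 0, 0]},
    {"xyz": [-0.6, -0.14, -0.15], "twist": [0, 0, 0]},
    {"xyz": [-0.64, -0.14, -0.15], "twist": [0, 0, 0]},
    {"xyz": [-0.64, -0.14, -0.15], "twist": [0, 0, 0]},
  ],
  hand=-1,
  squeeze=30,
)

```text
clock: 1.15
tcp_pos: [0.5286, -0.3235, 0.2798]
ee_rot: [-179.9, -0.0, 89.8]
contact_force: [1.6, 0.1, -4.4]
grip_width: 0.0856
gripper_force: 0.0
```

```bash
python3 - <<'E'
from h import *
import pickle
f=grab('wrist','w1');pickle.dump(f,open('f1.pkl','wb'))
f0=pickle.load(open('f0.pkl','rb'))['scene']
for uv in [(419,205),(404,205),(434,205),(73,162),(63,162),(82,162)]: print(uv,pix2w(f0,uv,.004).round(3),f0['color'][uv[1],uv[0]])
print(f0['color'][291,284],ctrl.sense()['tcp_pos'],ctrl.sense()['contact_force'])
E
```

```text
(419, 205) [ 0.938 -0.397  0.004] [130 128 126]
(404, 205) [ 0.909 -0.357  0.004] [18 17 18]
(434, 205) [ 0.967 -0.437  0.004] [99 98 96]
(73, 162) [0.402 0.749 0.004] [153 141 142]
(63, 162) [0.38  0.781 0.004] [126  68  60]
(82, 162) [0.422 0.721 0.004] [110  80  76]
[164 158 159] [ 0.52906658 -0.32149535  0.28014712] [ 2.3467069   1.01001868 -4.53306093]
```

View pics/w1.png

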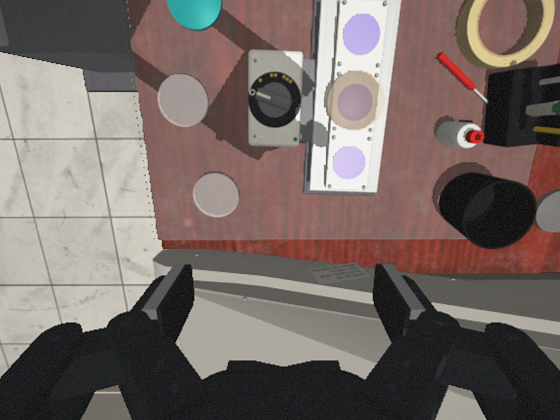

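Wrist view: nest windows at (361,34), (353,101, brown lens), (349,162); blanks at (183,100), (216,194); dial at (275,100), pointer left to its white ring; drop bottle (460,134). I'll segment these for exact values.

```bash
python3 - <<'E'
from h import *
import pickle
f=pickle.load(open('f1.pkl','rb'));im=f['color']
hsv=cv2.cvtColor(im,cv2.COLOR_RGB2HSV)
m=((hsv[...,0]>115)&(hsv[...,0]<140)&(hsv[...,1]>50)&(hsv[...,2]>120)).astype(np.uint8)
n,l,s,c=cv2.connectedComponentsWithStats(m)
P=[]
for i in range(1,n):
    if s[i,4]>300: print('purple',s[i],c[i],pix2w(f,c[i],.058).round(4));P.append(pix2w(f,c[i],.058))
roi=im[0:225,300:400];w=(roi.min(2)>170).astype(np.uint8)
w=cv2.morphologyEx(w,cv2.MORPH_CLOSE,np.ones((9,9)))
g=cv2.cvtColor(im,cv2.COLOR_RGB2GRAY)
for (x,y,h,z,nm) in[(183,100,40,.0085,'bA'),(216,194,40,.0085,'bB'),(353,101,40,.0665,'cured')]:
    r=cv2.medianBlur(g,3)[y-h:y+h,x-h:x+h]
    C=cv2.HoughCircles(r,cv2.HOUGH_GRADIENT,1.2,50,param1=60,param2=15,minRadius=19,maxRadius=33)
    if C is None: print(nm,None);continue
    C=C[0][0]; u=(C[0]+x-h,C[1]+y-h); p=pix2w(f,u,z);q=pix2w(f,(u[0]+C[2],u[1]),z)
    print(nm,u,C[2],p.round(4),'R',np.linalg.norm(q-p).round(4))
cv2.imwrite('pics/c1.png',cv2.resize(im[0:210,150:400,::-1],None,fx=2.85,fy=2.85,interpolation=cv2.INTER_CUBIC))
E
```

```text
purple [ 343   14   37   41 1171] [360.99658412  33.73953886] [ 0.6157 -0.1643  0.058 ]
bA (np.float32(180.8), np.float32(97.8)) 24.4 [ 0.3913 -0.229   0.0085] R 0.0326
bB (np.float32(216.20001), np.float32(194.2)) 23.44 [ 0.4294 -0.3625  0.0085] R 0.0344
cured (np.float32(354.4), np.float32(98.8)) 31.0 [ 0.6109 -0.2333  0.0665] R 0.0359
```

View pics/c1.png

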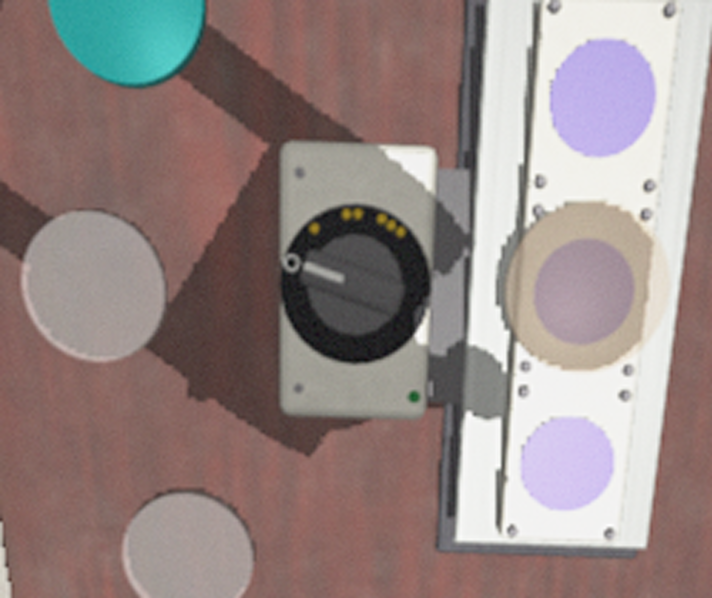

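Crop shows all 12 pins clearly: nest 1 (554,6)…(649,186), nest 2 (538,211)…(628,370), nest 3 (523,391)…(609,534); fitting the unit pose from them.

```bash
python3 - <<'E'
from h import *
import pickle
from scipy.optimize import least_squares
f=pickle.load(open('f1.pkl','rb'))
px=np.array([(554,6),(669,11),(540,182),(649,186),(538,211),(646,214),(525,366),(628,370),(523,391),(625,395),(512,531),(609,534)])/2.85+[150,0]
loc=np.array([(sx*.022,ny+sy*.031) for ny in(.072,0,-.072) for sy in(1,-1) for sx in(-1,1)])
def P(p):
    c,s=np.cos(p[2]),np.sin(p[2]);xy=loc@np.array([[c,s],[-s,c]])+p[:2]
    return np.c_[xy,np.full(12,.0615)]
r=least_squares(lambda p:(w2pix(f,P(p))-px).ravel(),[.61,-.235,0])
print(r.x,np.degrees(r.x[2]),np.abs(r.fun).max())
x,y,a=r.x
for n,ny in enumerate((.072,0,-.072)): print('nest',n+1,x-np.sin(a)*ny,y+np.cos(a)*ny)
for (u,v,z) in[(356,285,.075)]: print('dial',pix2w(f,(150+u/2.85,v/2.85),z))
d=[pix2w(f,(150+u/2.85,v/2.85),.075) for u,v in((292,262),(340,279))];print('ptr',np.degrees(np.arctan2(*(d[0]-d[1])[[1,0]])))
E
```

```text
[ 0.61286173 -0.23744112 -0.03776359] -2.1636942264953776 1.1395025476233553
nest 1 0.6155800585158606 -0.16549244927156448
nest 2 0.6128617263658244 -0.2374411161829262
nest 3 0.6101433942157881 -0.30938978309428794
dial [ 0.51894306 -0.23442177  0.075     ]
ptr 161.17521349287873
```

arm_command(
  increments=[
    {"xyz": [0.08, 0.08, 0.08], "twist": [0, 0, 0.01]},
    {"xyz": [0.16, 0.16, 0.16], "twist": [0, 0, 0.022]},
    {"xyz": [0.166, 0.166, 0.24], "twist": [0, 0, 0.022]},
    {"xyz": [0.166, 0.166, 0.3], "twist": [0, 0, 0.022]},
    {"xyz": [0.166, 0.166, 0.32], "twist": [0, 0, 0.022]},
    {"xyz": [0.166, 0.166, 0.32], "twist": [0, 0, 0.022]},
    {"xyz": [0.166, 0.166, 0.32], "twist": [0, 0, 0.022]},
    {"xyz": [0.166, 0.166, 0.32], "twist": [0, 0, 0.022]},
    {"xyz": [0.166, 0.166, 0.32], "twist": [0, 0, 0.022]},
    {"xyz": [0.166, 0.166, 0.32], "twist": [0, 0, 0.022]},
  ],
)

```text
clock: 2.2
tcp_pos: [0.6138, -0.2378, 0.1238]
ee_rot: [179.8, 0.1, 88.0]
contact_force: [1.2, 0.9, -5.0]
grip_width: 0.0852
gripper_force: 0.0
```

```bash
python3 - <<'E'
from h import *
import pickle
f=grab('wrist','w2');pickle.dump(f,open('f2.pkl','wb'))
s=ctrl.sense();print(s['tcp_pos'],s['ee_rot'],s['contact_force'])
print(w2pix(f,[s['tcp_pos'],[.6129,-.2374,.0665],[.6129-.0335,-.2374,.0665],[.6129+.0335,-.2374,.0665],[.6129,-.2374+.0335,.0665]]).round(0))
E
```

```text
[ 0.61351943 -0.23764052  0.1232264 ] [1.79889168e+02 4.89437690e-02 8.79886135e+01] [ 0.99029048  0.22402256 -4.18614267]
[[283. 248.]
 [282. 216.]
 [239. 218.]
 [326. 214.]
 [281. 173.]]
```

View pics/w2.png

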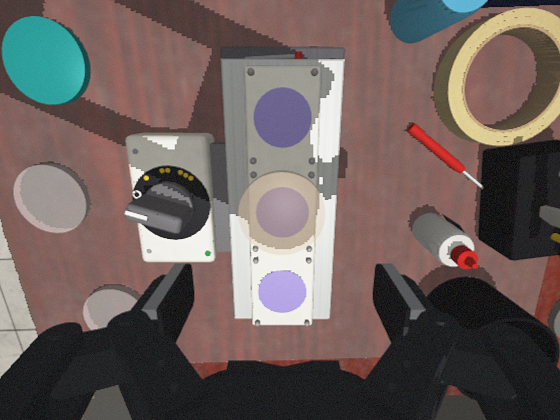

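Close view: brown lens centred at (282,212), matching the prediction; fingers straddle it. Descend, then close.

arm_command(
  increments=[
    {"xyz": [0, 0, 0.05], "twist": [0, 0, 0]},
    {"xyz": [0, 0, 0.1], "twist": [0, 0, 0]},
    {"xyz": [0, 0, 0.14], "twist": [0, 0, 0]},
    {"xyz": [0, 0, 0.165], "twist": [0, 0, 0]},
    {"xyz": [0, 0, 0.172], "twist": [0, 0, 0]},
    {"xyz": [0, 0, 0.172], "twist": [0, 0, 0]},
    {"xyz": [0, 0, 0.172], "twist": [0, 0, 0]},
    {"xyz": [0, 0, 0.172], "twist": [0, 0, 0]},
    {"xyz": [0, 0, 0.172], "twist": [0, 0, 0]},
    {"xyz": [0, 0, 0.172], "twist": [0, 0, 0]},
  ],
)

```text
clock: 3.25
tcp_pos: [0.6134, -0.2372, 0.0365]
ee_rot: [179.9, 0.0, 88.0]
contact_force: [1.7, 0.3, -4.2]
grip_width: 0.0859
gripper_force: 0.0
```

arm_command(
  increments=[
    {"xyz": [0, 0, 0], "twist": [0, 0, 0]},
    {"xyz": [0, 0, 0], "twist": [0, 0, 0]},
    {"xyz": [0, 0, 0], "twist": [0, 0, 0]},
    {"xyz": [0, 0, 0], "twist": [0, 0, 0]},
    {"xyz": [0, 0, 0], "twist": [0, 0, 0]},
    {"xyz": [0, 0, 0], "twist": [0, 0, 0]},
    {"xyz": [0, 0, 0], "twist": [0, 0, 0]},
    {"xyz": [0, 0, 0], "twist": [0, 0, 0]},
    {"xyz": [0, 0, 0], "twist": [0, 0, 0]},
    {"xyz": [0, 0, 0], "twist": [0, 0, 0]},
  ],
  hand=0.4,
  squeeze=30,
)

```text
clock: 4.25
tcp_pos: [0.6176, -0.2398, 0.0447]
ee_rot: [179.4, 0.3, 88.0]
contact_force: [-7.6, 1.8, 36.0]
grip_width: 0.0255
gripper_force: 20.5
```

```bash
cat > fit.py <<'E'
from h import *
import pickle
from scipy.optimize import least_squares
def fit(f,px,loc,z,p0):
    px=np.array(px,float);loc=np.array(loc)
    def P(p):
        c,s=np.cos(p[2]),np.sin(p[2]);return np.c_[loc@np.array([[c,s],[-s,c]])+p[:2],np.full(len(loc),z)]
    return least_squares(lambda p:(w2pix(f,P(p))-px).ravel(),p0,loss='soft_l1')
E
python3 - <<'E'
from fit import *
f=pickle.load(open('f2.pkl','rb'))
px=[(251,72),(315,72),(253,160),(311,160),(254,261),(311,260),(256,322),(308,322)]
loc=[(sx*.022,ny+sy*.031) for ny in(.072,-.072) for sy in(1,-1) for sx in(-1,1)]
r=fit(f,px,loc,.0615,[.61,-.237,-.03]);print(r.x,np.degrees(r.x[2]),r.fun.round(1))
E
```

```text
[ 0.61304244 -0.23671123 -0.03942439] -2.2588513557313092 [-0.5 -2.5  0.1 -2.2 -0.2  0.5  1.1  0.7  1.4 -0.7 -2.1  0.4  1.   1.7
 -1.1  1.8]
```

```bash
python3 - <<'E'
from h import *
f=grab('wrist','w3');s=ctrl.sense();print(s['tcp_pos'],s['grip_width'],s['contact_force'],s['gripper_force'])
E
```

```text
[ 0.61757151 -0.23978216  0.04470025] 0.025886477953930388 [-6.88354928  2.55900592 35.50707314] 20.479020574421156
```

View pics/w3.png

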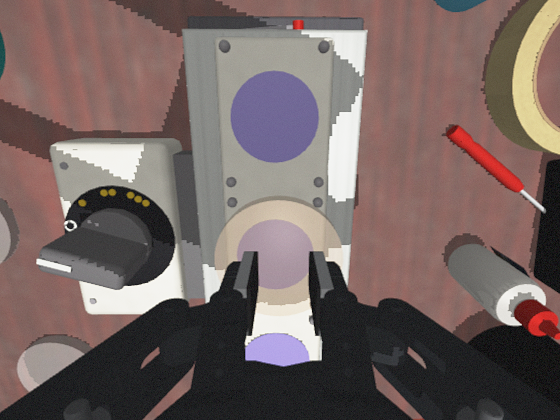

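The fingers closed over the top of the lens (tips at (257,252) and (310,252) on the dome), so the tips sit farther behind the TCP than assumed. Rise, open, then re-check.

arm_command(
  increments=[
    {"xyz": [0, 0, -0.03], "twist": [0, 0, 0]},
    {"xyz": [0, 0, -0.06], "twist": [0, 0, 0]},
    {"xyz": [0, 0, -0.1], "twist": [0, 0, 0]},
    {"xyz": [0, 0, -0.14], "twist": [0, 0, 0]},
    {"xyz": [0, 0, -0.172], "twist": [0, 0, 0]},
    {"xyz": [0, 0, -0.172], "twist": [0, 0, 0]},
    {"xyz": [0, 0, -0.172], "twist": [0, 0, 0]},
    {"xyz": [0, 0, -0.172], "twist": [0, 0, 0]},
    {"xyz": [0, 0, -0.172], "twist": [0, 0, 0]},
    {"xyz": [0, 0, -0.172], "twist": [0, 0, 0]},
  ],
  hand=-1,
)

```text
clock: 5.3
tcp_pos: [0.6124, -0.2367, 0.1206]
ee_rot: [-179.9, -0.0, 88.0]
contact_force: [1.5, 0.2, -4.8]
grip_width: 0.0855
gripper_force: 0.0
```

```bash
python3 - <<'E'
from h import *
import pickle
f=grab('wrist','w4');pickle.dump(f,open('f4.pkl','wb'))
s=ctrl.sense();print(s['tcp_pos'],s['grip_width'],s['contact_force'])
f2=pickle.load(open('f2.pkl','rb'))
M=cv2.Rodrigues(np.array(f['rvec'],float))[0];print('cam axis',M[2],'pos',-M.T@np.array(f['tvec']).ravel())
for off in(0,.013,.02,.03,.04):
    z=s['tcp_pos'][2]+off
    print(off,w2pix(f,[[s['tcp_pos'][0]-.0425,s['tcp_pos'][1]+.011,z],[s['tcp_pos'][0]-.0425,s['tcp_pos'][1]-.011,z]]).round(0).tolist())
g=lambda q:cv2.medianBlur(cv2.cvtColor(q['color'],cv2.COLOR_RGB2GRAY),3)[150:280,220:345]
for q in(f2,f):
    C=cv2.HoughCircles(g(q),cv2.HOUGH_GRADIENT,1.2,80,param1=50,param2=12,minRadius=36,maxRadius=50);print(C[0][0]+[220,150,0])
cv2.imwrite('pics/c4.png',np.hstack([q['color'][40:340,130:430,::-1] for q in(f2,f)]))
E
```

```text
[ 0.61254285 -0.23677082  0.12085389] 0.08558621839021828 [ 1.71139489  0.136003   -4.280313  ]
cam axis [-0.01176937 -0.29996207 -0.95387852] pos [ 0.61500111 -0.15894927  0.28777536]
0 [[210.0, 234.0], [214.0, 268.0]]
0.013 [[205.0, 243.0], [209.0, 279.0]]
0.02 [[201.0, 248.0], [206.0, 286.0]]
0.03 [[196.0, 257.0], [201.0, 296.0]]
0.04 [[190.0, 267.0], [196.0, 308.0]]
[281.80000305 213.00000381  41.40000153]
[286.6000061  217.80000305  44.04000092]
```

View pics/c4.png

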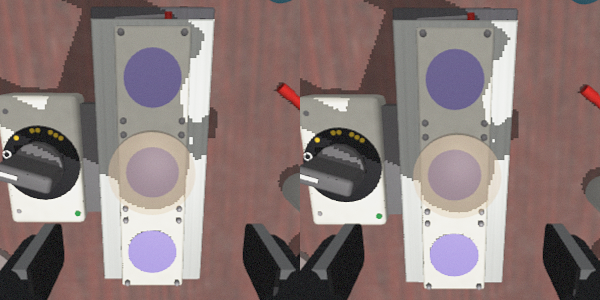

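Finger tip corner at (190,265) corresponds to about 37 mm behind the TCP when open, which agrees with the contact height; the lens is still seated. Going 20 mm deeper.

arm_command(
  increments=[
    {"xyz": [0, 0, 0.06], "twist": [0, 0, 0]},
    {"xyz": [0, 0, 0.12], "twist": [0, 0, 0]},
    {"xyz": [0, 0, 0.16], "twist": [0, 0, 0]},
    {"xyz": [0, 0, 0.18], "twist": [0, 0, 0]},
    {"xyz": [0, 0, 0.19], "twist": [0, 0, 0]},
    {"xyz": [0, 0, 0.2], "twist": [0, 0, 0]},
    {"xyz": [0, 0, 0.21], "twist": [0, 0, 0]},
    {"xyz": [0, 0, 0.21], "twist": [0, 0, 0]},
    {"xyz": [0, 0, 0.21], "twist": [0, 0, 0]},
    {"xyz": [0, 0, 0.21], "twist": [0, 0, 0]},
  ],
)

```text
clock: 6.35
tcp_pos: [0.6135, -0.2372, 0.0175]
ee_rot: [179.9, 0.0, 88.0]
contact_force: [1.5, -0.1, -4.4]
grip_width: 0.0852
gripper_force: 0.0
```

arm_command(
  increments=[
    {"xyz": [0, 0, 0], "twist": [0, 0, 0]},
    {"xyz": [0, 0, 0], "twist": [0, 0, 0]},
    {"xyz": [0, 0, 0], "twist": [0, 0, 0]},
    {"xyz": [0, 0, 0], "twist": [0, 0, 0]},
    {"xyz": [0, 0, 0], "twist": [0, 0, 0]},
    {"xyz": [0, 0, 0], "twist": [0, 0, 0]},
    {"xyz": [0, 0, 0], "twist": [0, 0, 0]},
    {"xyz": [0, 0, 0], "twist": [0, 0, 0]},
    {"xyz": [0, 0, 0], "twist": [0, 0, 0]},
    {"xyz": [0, 0, 0], "twist": [0, 0, 0]},
  ],
  hand=-0.3,
  squeeze=40,
)

```text
clock: 7.35
tcp_pos: [0.6136, -0.2373, 0.0177]
ee_rot: [179.9, 0.0, 88.0]
contact_force: [0.7, 0.3, 5.3]
grip_width: 0.0649
gripper_force: 45.0
```

arm_command(
  increments=[
    {"xyz": [0, 0, -0.02], "twist": [0, 0, 0]},
    {"xyz": [0, 0, -0.04], "twist": [0, 0, 0]},
    {"xyz": [0, 0, -0.08], "twist": [0, 0, 0]},
    {"xyz": [0, 0, -0.14], "twist": [0, 0, 0]},
    {"xyz": [0, 0, -0.2], "twist": [0, 0, 0]},
    {"xyz": [0, 0, -0.25], "twist": [0, 0, 0]},
    {"xyz": [0, 0, -0.25], "twist": [0, 0, 0]},
    {"xyz": [0, 0, -0.25], "twist": [0, 0, 0]},
    {"xyz": [0, 0, -0.25], "twist": [0, 0, 0]},
    {"xyz": [0, 0, -0.25], "twist": [0, 0, 0]},
  ],
)

```text
clock: 8.35
tcp_pos: [0.6117, -0.2364, 0.1392]
ee_rot: [-179.8, -0.1, 88.0]
contact_force: [2.3, 0.1, -4.3]
grip_width: 0.0652
gripper_force: 44.7
```

```bash
python3 - <<'E'
from fit import *
f0=pickle.load(open('f0.pkl','rb'))['scene']
px=np.array([(325,203),(357,168),(437,212),(402,244)])/2+[30,140]
for p in px: print(pix2w(f0,p,.003).round(3))
f=grab('wrist','w5');pickle.dump(f,open('f5.pkl','wb'))
E
```

```text
[0.379 0.099 0.003]
[0.463 0.11  0.003]
[ 0.466 -0.052  0.003]
[ 0.388 -0.049  0.003]
```

View pics/w5.png

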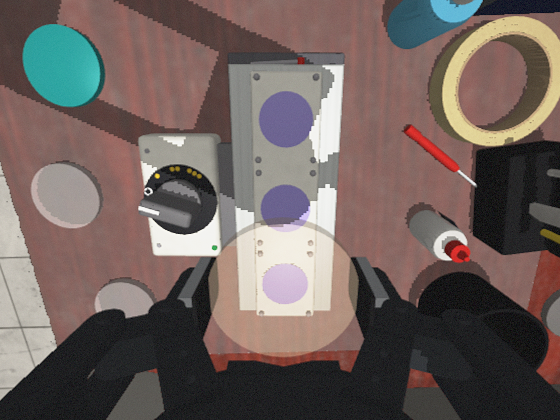

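Brown lens held level between the pads, centre (283,288); middle nest now empty. Mat centre is about (0.424, 0.027), its yaw near 2°. Carry the lens there, turning the grip 50° askew.

arm_command(
  increments=[
    {"xyz": [0.0, -0.09, 0], "twist": [0, 0, -0.09]},
    {"xyz": [0.04, -0.17, 0], "twist": [0, 0, -0.18]},
    {"xyz": [0.08, -0.25, 0], "twist": [0, 0, -0.27]},
    {"xyz": [0.14, -0.32, 0], "twist": [0, 0, -0.36]},
    {"xyz": [0.21, -0.38, 0], "twist": [0, 0, -0.45]},
    {"xyz": [0.3, -0.404, 0], "twist": [0, 0, -0.53]},
    {"xyz": [0.39, -0.404, 0], "twist": [0, 0, -0.556]},
    {"xyz": [0.46, -0.404, 0], "twist": [0, 0, -0.556]},
    {"xyz": [0.5, -0.404, 0], "twist": [0, 0, -0.556]},
    {"xyz": [0.5, -0.404, 0.02], "twist": [0, 0, -0.556]},
  ],
)

```text
clock: 9.4
tcp_pos: [0.4203, 0.0221, 0.1323]
ee_rot: [179.9, 0.1, 138.2]
contact_force: [1.3, -0.1, -5.0]
grip_width: 0.0649
gripper_force: 44.7
```

```bash
python3 - <<'E'
from fit import *
f=grab('wrist','w6');pickle.dump(f,open('f6.pkl','wb'))
s=ctrl.sense();print(s['tcp_pos'],s['ee_rot'],s['qpos'],s['gripper_force'])
E
```

```text
[0.41884563 0.02086834 0.12959279] [-1.79932754e+02 -7.96871925e-02  1.38217978e+02] [-4.15606998e+00 -1.89323686e+01  1.18031407e+02 -4.66812187e-03
  8.10051290e+01 -5.23733605e+01] 44.73571750160772
```

View pics/w6.png

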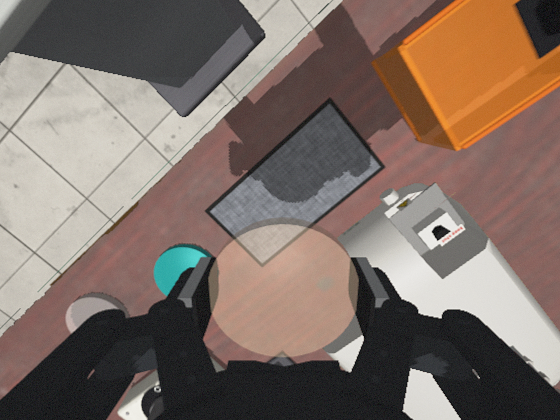

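Mat corners at (208,210), (331,100), (383,166), (264,265); shield in the upper right, stand lower right. Descend toward the mat.

arm_command(
  increments=[
    {"xyz": [0, 0, 0.06], "twist": [0, 0, 0]},
    {"xyz": [0, 0, 0.13], "twist": [0, 0, 0]},
    {"xyz": [0, 0, 0.2], "twist": [0, 0, 0]},
    {"xyz": [0, 0, 0.25], "twist": [0, 0, 0]},
    {"xyz": [0, 0, 0.28], "twist": [0, 0, 0]},
    {"xyz": [0, 0, 0.295], "twist": [0, 0, 0]},
    {"xyz": [0, 0, 0.303], "twist": [0, 0, 0]},
    {"xyz": [0, 0, 0.303], "twist": [0, 0, 0]},
    {"xyz": [0, 0, 0.303], "twist": [0, 0, 0]},
    {"xyz": [0, 0, 0.303], "twist": [0, 0, 0]},
  ],
)

```text
clock: 10.45
tcp_pos: [0.4207, 0.0197, -0.0187]
ee_rot: [179.9, 0.1, 138.1]
contact_force: [2.4, 0.0, -4.7]
grip_width: 0.065
gripper_force: 44.7
```

```bash
python3 - <<'E'
from fit import *
f=pickle.load(open('f6.pkl','rb'))
px=[(208,210),(331,100),(383,166),(264,265)]
r=fit(f,px,[(-.043,-.082),(-.043,.082),(.043,.082),(.043,-.082)],.003,[.424,.027,.03]);print(r.x,r.fun.round(1))
s=ctrl.sense();print(s['tcp_pos'],s['contact_force'])
E
```

```text
[0.42558526 0.03339635 0.0018805 ] [-2.9  0.9  0.4 -4.7  4.8 -0.  -0.7  2.7]
[ 0.420728    0.01972338 -0.01873128] [ 2.40416923  0.02007132 -4.68150623]
```

arm_command(
  increments=[
    {"xyz": [0, 0, 0.005], "twist": [0, 0, 0]},
    {"xyz": [0, 0, 0.01], "twist": [0, 0, 0]},
    {"xyz": [0, 0, 0.015], "twist": [0, 0, 0]},
    {"xyz": [0, 0, 0.02], "twist": [0, 0, 0]},
    {"xyz": [0, 0, 0.022], "twist": [0, 0, 0]},
    {"xyz": [0, 0, 0.024], "twist": [0, 0, 0]},
    {"xyz": [0, 0, 0.024], "twist": [0, 0, 0]},
    {"xyz": [0, 0, 0.024], "twist": [0, 0, 0]},
    {"xyz": [0, 0, 0.024], "twist": [0, 0, 0]},
    {"xyz": [0, 0, 0.024], "twist": [0, 0, 0]},
  ],
)

```text
clock: 11.45
tcp_pos: [0.42, 0.02, -0.028]
ee_rot: [-179.9, -0.1, 138.1]
contact_force: [-27.8, 1.6, 56.7]
grip_width: 0.065
gripper_force: 77.1
```

Contact with sideways force: the knuckles evidently meet the stand. Back off at once and turn to close along y.

arm_command(
  increments=[
    {"xyz": [0, 0, -0.02], "twist": [0, 0, 0]},
    {"xyz": [0, 0, -0.04], "twist": [0, 0, 0]},
    {"xyz": [0, 0, -0.06], "twist": [0, 0, -0.08]},
    {"xyz": [0, 0, -0.06], "twist": [0, 0, -0.17]},
    {"xyz": [0, 0, -0.06], "twist": [0, 0, -0.26]},
    {"xyz": [0, 0, -0.06], "twist": [0, 0, -0.35]},
    {"xyz": [0, 0, -0.06], "twist": [0, 0, -0.44]},
    {"xyz": [0, 0, -0.06], "twist": [0, 0, -0.465]},
    {"xyz": [0, 0, -0.06], "twist": [0, 0, -0.465]},
    {"xyz": [0, 0, -0.06], "twist": [0, 0, -0.465]},
  ],
)

```text
clock: 12.45
tcp_pos: [0.4197, 0.0199, -0.0018]
ee_rot: [180.0, -0.0, 179.8]
contact_force: [1.8, -0.4, -4.8]
grip_width: 0.0649
gripper_force: 45.6
```

```bash
python3 - <<'E'
from fit import *
s=ctrl.sense();print(s['tcp_pos'],s['ee_rot'],s['qpos'][5],s['contact_force'],s['gripper_force'])
a=grab('side','s7')['color'];b=grab('wrist','w7')['color']
cv2.imwrite('pics/c7.png',np.hstack([cv2.resize(a[120:270,180:380],(400,300),interpolation=cv2.INTER_CUBIC),cv2.resize(b,(400,300))])[:,:,::-1])
E
```

```text
[ 0.41965602  0.01986048 -0.00179815] [ 1.79997903e+02 -1.16710377e-02  1.79818994e+02] -94.1111720462942 [ 1.75459752 -0.44190936 -4.75430118] 45.579847142798826
```

View pics/c7.png

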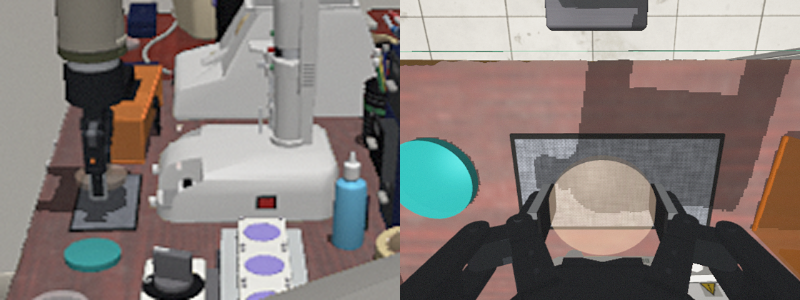

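Side view: lens held level just over the mat, gripper now clear of the stand; wrist view confirms it is over the mat. Lower slowly.

arm_command(
  increments=[
    {"xyz": [0, 0, 0.012], "twist": [0, 0, 0]},
    {"xyz": [0, 0, 0.024], "twist": [0, 0, 0]},
    {"xyz": [0, 0, 0.034], "twist": [0, 0, 0]},
    {"xyz": [0, 0, 0.04], "twist": [0, 0, 0]},
    {"xyz": [0, 0, 0.044], "twist": [0, 0, 0]},
    {"xyz": [0, 0, 0.047], "twist": [0, 0, 0]},
    {"xyz": [0, 0, 0.05], "twist": [0, 0, 0]},
    {"xyz": [0, 0, 0.05], "twist": [0, 0, 0]},
    {"xyz": [0, 0, 0.05], "twist": [0, 0, 0]},
    {"xyz": [0, 0, 0.05], "twist": [0, 0, 0]},
  ],
)

```text
clock: 13.55
tcp_pos: [0.4199, 0.0199, -0.0266]
ee_rot: [180.0, 0.0, 179.9]
contact_force: [1.7, -0.6, -4.7]
grip_width: 0.065
gripper_force: 45.6
```

arm_command(
  increments=[
    {"xyz": [0, 0, 0.003], "twist": [0, 0, 0]},
    {"xyz": [0, 0, 0.006], "twist": [0, 0, 0]},
    {"xyz": [0, 0, 0.008], "twist": [0, 0, 0]},
    {"xyz": [0, 0, 0.01], "twist": [0, 0, 0]},
    {"xyz": [0, 0, 0.01], "twist": [0, 0, 0]},
    {"xyz": [0, 0, 0.01], "twist": [0, 0, 0]},
    {"xyz": [0, 0, 0.01], "twist": [0, 0, 0]},
    {"xyz": [0, 0, 0.01], "twist": [0, 0, 0]},
    {"xyz": [0, 0, 0.01], "twist": [0, 0, 0]},
    {"xyz": [0, 0, 0.01], "twist": [0, 0, 0]},
  ],
)

```text
clock: 14.55
tcp_pos: [0.4203, 0.0198, -0.0279]
ee_rot: [-180.0, -0.1, 179.9]
contact_force: [-25.0, 0.6, 53.2]
grip_width: 0.0648
gripper_force: 76.0
```

Tip contact with the mat at TCP z ≈ -0.027, so the tip offset is 30 mm at this width. Back off 1.5 mm and release.

arm_command(
  increments=[
    {"xyz": [0, 0, -0.01], "twist": [0, 0, 0]},
    {"xyz": [0, 0, -0.01], "twist": [0, 0, 0]},
    {"xyz": [0, 0, -0.01], "twist": [0, 0, 0]},
    {"xyz": [0, 0, -0.01], "twist": [0, 0, 0]},
    {"xyz": [0, 0, -0.01], "twist": [0, 0, 0]},
    {"xyz": [0, 0, -0.01], "twist": [0, 0, 0]},
    {"xyz": [0, 0, -0.01], "twist": [0, 0, 0]},
    {"xyz": [0, 0, -0.01], "twist": [0, 0, 0]},
    {"xyz": [0, 0, -0.01], "twist": [0, 0, 0]},
    {"xyz": [0, 0, -0.01], "twist": [0, 0, 0]},
  ],
  hand=-0.9,
)

```text
clock: 15.55
tcp_pos: [0.4198, 0.0199, -0.0267]
ee_rot: [-180.0, 0.0, 179.9]
contact_force: [1.7, 0.0, -4.6]
grip_width: 0.0811
gripper_force: 0.0
```

arm_command(
  increments=[
    {"xyz": [0, 0, -0.04], "twist": [0, 0, 0]},
    {"xyz": [0, 0, -0.1], "twist": [0, 0, 0]},
    {"xyz": [0, 0, -0.2], "twist": [0, 0, 0]},
    {"xyz": [0, 0, -0.28], "twist": [0, 0, 0.09]},
    {"xyz": [0, 0, -0.3], "twist": [0, 0, 0.18]},
    {"xyz": [0, 0, -0.3], "twist": [0, 0, 0.27]},
    {"xyz": [0, 0, -0.3], "twist": [0, 0, 0.36]},
    {"xyz": [0, 0, -0.3], "twist": [0, 0, 0.45]},
    {"xyz": [0, 0, -0.3], "twist": [0, 0, 0.54]},
    {"xyz": [0, 0, -0.3], "twist": [0, 0, 0.63]},
  ],
  hand=-1,
)

```text
clock: 16.55
tcp_pos: [0.4197, 0.0198, 0.1233]
ee_rot: [180.0, 0.0, 122.9]
contact_force: [2.1, -0.1, -4.2]
grip_width: 0.0859
gripper_force: 0.0
```

```bash
python3 - <<'E'
from fit import *
s=ctrl.sense();print(s['tcp_pos'],s['ee_rot'])
a=grab('scene','s8');b=grab('wrist','w8');pickle.dump([a,b],open('f8.pkl','wb'))
cv2.imwrite('pics/c8.png',np.hstack([cv2.resize(a['color'][180:330,180:380],(400,300),interpolation=cv2.INTER_CUBIC),cv2.resize(b['color'],(400,300))])[:,:,::-1])
E
```

```text
[0.41972123 0.01984031 0.12329772] [1.79998994e+02 1.96508476e-03 1.22875286e+02]
```

View pics/c8.png

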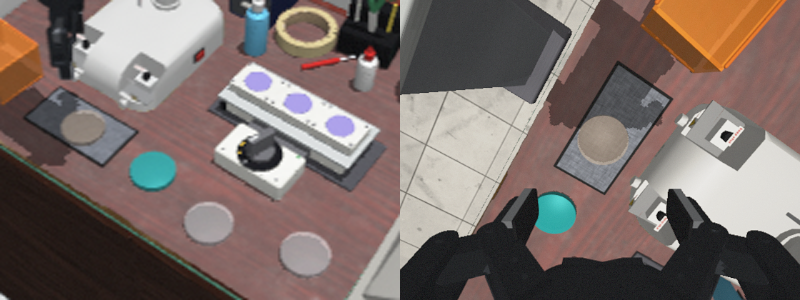

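Scene and wrist views show the brown lens flat on the mat at (85,128 in the left half), all nests empty. Next, over blank A.

arm_command(
  increments=[
    {"xyz": [-0.07, -0.06, 0], "twist": [0, 0, 0.08]},
    {"xyz": [-0.14, -0.12, 0], "twist": [0, 0, 0.16]},
    {"xyz": [-0.21, -0.18, 0], "twist": [0, 0, 0.24]},
    {"xyz": [-0.28, -0.24, 0], "twist": [0, 0, 0.32]},
    {"xyz": [-0.35, -0.29, 0], "twist": [0, 0, 0.388]},
    {"xyz": [-0.387, -0.319, 0], "twist": [0, 0, 0.388]},
    {"xyz": [-0.387, -0.319, 0], "twist": [0, 0, 0.388]},
    {"xyz": [-0.387, -0.319, 0], "twist": [0, 0, 0.388]},
    {"xyz": [-0.387, -0.319, 0], "twist": [0, 0, 0.388]},
    {"xyz": [-0.387, -0.319, 0], "twist": [0, 0, 0.388]},
  ],
)

```text
clock: 17.65
tcp_pos: [0.3925, -0.2283, 0.1232]
ee_rot: [180.0, -0.0, 88.4]
contact_force: [2.3, -0.6, -4.0]
grip_width: 0.086
gripper_force: 0.0
```

```bash
cat > circ.py <<'E'
from fit import *
def findcirc(f,xy,z,rad=.0335,win=1.5):
    """circle of known radius on plane z: rectify patch to top view at 0.5 mm/px, template-match edges"""
    n=int(rad*2*win*1000); c=n
    g=np.linspace(-rad*win,rad*win,2*n)
    X,Y=np.meshgrid(g+xy[0],g+xy[1])
    uv=w2pix(f,np.c_[X.ravel(),Y.ravel(),np.full(X.size,z)]).astype(np.float32)
    top=cv2.remap(f['color'],uv[:,0].reshape(X.shape),uv[:,1].reshape(X.shape),cv2.INTER_LINEAR)
    L=cv2.GaussianBlur(cv2.cvtColor(top,cv2.COLOR_RGB2LAB),(0,0),2).astype(np.float32)
    px=g[1]-g[0]
    E=sum(np.hypot(cv2.Sobel(L[...,k],cv2.CV_32F,1,0),cv2.Sobel(L[...,k],cv2.CV_32F,0,1)) for k in range(3))
    E=np.minimum(E,np.percentile(E,95))
    best=(-1,)
    for r in np.arange(rad-.0015,rad+.0016,.0005):
        m=int(r/px)+3;T=np.zeros((2*m+1,2*m+1),np.float32);cv2.circle(T,(m,m),int(round(r/px)),1,2);T/=T.sum()
        S=cv2.filter2D(E,-1,T,borderType=cv2.BORDER_CONSTANT);k=2*n
        o=m
        S2=S[o:k-o,o:k-o] if k-2*o>2 else S
        j=np.unravel_index(S2.argmax(),S2.shape)
        if S2[j]>best[0]: best=(S2[j],g[j[1]+o]+xy[0],g[j[0]+o]+xy[1],r,S2.mean())
    return np.round(best,4)
E
python3 - <<'E'
from circ import *
s=ctrl.sense();print(s['tcp_pos'],s['ee_rot'])
f=grab('wrist','w9');pickle.dump(f,open('f9.pkl','wb'))
f1=pickle.load(open('f1.pkl','rb'));f8=pickle.load(open('f8.pkl','rb'))[1]
print('A close',findcirc(f,(.391,-.229),.0075),'A f1',findcirc(f1,(.391,-.229),.0075),'B f1',findcirc(f1,(.429,-.3625),.0075),'B f9',findcirc(f,(.429,-.3625),.0075))
print('brown',findcirc(f8,(.42,.02),.0105))
f0=pickle.load(open('f0.pkl','rb'))['scene']
h=cv2.cvtColor(f0['color'],cv2.COLOR_RGB2HSV)
for (u,v) in((73,162),(284,291),(333,306)):
    m=(h[v-22:v+22,u-28:u+28,1]<55).astype(np.uint8);n,l,st,c=cv2.connectedComponentsWithStats(m);i=l[22,28]
    cnt=max(cv2.findContours((l==i).astype(np.uint8),0,1)[0],key=len)[:,0]+[u-28,v-22]
    W=np.array([pix2w(f0,p,.006)[:2] for p in cnt]);print((u,v),i,W.mean(0),cv2.minAreaRect(W.astype(np.float32)*1000), f0['color'][v-22:v+22,u-28:u+28][l==i].mean(0))
E
```

```text
[ 0.39251029 -0.22833379  0.12324666] [ 1.79999366e+02 -1.14851805e-02  8.84437749e+01]
A close [ 7.19144e+01  3.92800e-01 -2.33300e-01  3.40000e-02  1.53703e+01] A f1 [ 6.40364e+01  3.92300e-01 -2.32800e-01  3.40000e-02  1.52259e+01] B f1 [ 5.72297e+01  4.27700e-01 -3.64800e-01  3.40000e-02  1.48403e+01] B f9 [ 6.03577e+01  4.28200e-01 -3.65800e-01  3.40000e-02  1.62158e+01]
brown [6.46449e+01 4.20300e-01 2.03000e-02 3.40000e-02 2.36871e+01]
(73, 162) 5 [0.39642124 0.74158284] ((397.4267272949219, 741.4954833984375), (61.2491569519043, 65.38096618652344), 35.675331115722656) [149.2278481  133.91772152 133.07594937]
(284, 291) 8 [ 0.3949214  -0.22975118] ((393.70361328125, -233.380859375), (77.60603332519531, 73.21581268310547), 42.03297805786133) [156.54011742 146.481409   147.31506849]
(333, 306) 2 [ 0.42670367 -0.37227304] ((428.56195068359375, -366.4385681152344), (74.82144927978516, 68.70664978027344), 29.434375762939453) [160.68451243 149.76290631 150.78011472]
```

arm_command(
  increments=[
    {"xyz": [-0.01, 0, 0.08], "twist": [0, 0, 0]},
    {"xyz": [-0.01, 0, 0.16], "twist": [0, 0, 0]},
    {"xyz": [-0.01, 0, 0.22], "twist": [0, 0, 0]},
    {"xyz": [-0.01, 0, 0.26], "twist": [0, 0, 0]},
    {"xyz": [-0.01, 0, 0.28], "twist": [0, 0, 0]},
    {"xyz": [-0.01, 0, 0.295], "twist": [0, 0, 0]},
    {"xyz": [-0.01, 0, 0.302], "twist": [0, 0, 0]},
    {"xyz": [-0.01, 0, 0.302], "twist": [0, 0, 0]},
    {"xyz": [-0.01, 0, 0.302], "twist": [0, 0, 0]},
    {"xyz": [-0.01, 0, 0.302], "twist": [0, 0, 0]},
  ],
)

```text
clock: 18.7
tcp_pos: [0.3928, -0.2349, -0.0268]
ee_rot: [179.9, 0.1, 88.3]
contact_force: [2.2, -0.4, -4.5]
grip_width: 0.0855
gripper_force: 0.0
```

arm_command(
  increments=[
    {"xyz": [0, 0, 0], "twist": [0, 0, 0]},
    {"xyz": [0, 0, 0], "twist": [0, 0, 0]},
    {"xyz": [0, 0, 0], "twist": [0, 0, 0]},
    {"xyz": [0, 0, 0], "twist": [0, 0, 0]},
    {"xyz": [0, 0, 0], "twist": [0, 0, 0]},
    {"xyz": [0, 0, 0], "twist": [0, 0, 0]},
    {"xyz": [0, 0, 0], "twist": [0, 0, 0]},
    {"xyz": [0, 0, 0], "twist": [0, 0, 0]},
    {"xyz": [0, 0, 0], "twist": [0, 0, 0]},
    {"xyz": [0, 0, 0], "twist": [0, 0, 0]},
  ],
  hand=-0.3,
)

```text
clock: 19.7
tcp_pos: [0.3926, -0.2348, -0.0266]
ee_rot: [180.0, 0.0, 88.3]
contact_force: [-0.8, 2.4, 6.0]
grip_width: 0.0641
gripper_force: 41.8
```

arm_command(
  increments=[
    {"xyz": [0, 0, -0.03], "twist": [0, 0, 0]},
    {"xyz": [0, 0, -0.08], "twist": [0, 0, 0]},
    {"xyz": [0, 0, -0.16], "twist": [0, 0, 0]},
    {"xyz": [0, 0, -0.24], "twist": [0, 0, 0]},
    {"xyz": [0, 0, -0.3], "twist": [0, 0, 0]},
    {"xyz": [0, 0, -0.32], "twist": [0, 0, 0]},
    {"xyz": [0, 0, -0.32], "twist": [0, 0, 0]},
    {"xyz": [0, 0, -0.32], "twist": [0, 0, 0]},
    {"xyz": [0, 0, -0.32], "twist": [0, 0, 0]},
    {"xyz": [0, 0, -0.32], "twist": [0, 0, 0]},
  ],
)

```text
clock: 20.7
tcp_pos: [0.3911, -0.2337, 0.1303]
ee_rot: [-179.8, -0.1, 88.3]
contact_force: [1.7, -0.2, -4.2]
grip_width: 0.0636
gripper_force: 44.0
```

```bash
cat > pins.py <<'E'
from circ import *
LOC=np.array([(sx*.022,ny+sy*.031) for ny in(.072,0,-.072) for sy in(1,-1) for sx in(-1,1)])
def pins(f,p0=(.613,-.237,-.0386),it=3):
    g=255-cv2.cvtColor(f['color'],cv2.COLOR_RGB2GRAY).astype(np.float32);p=np.array(p0)
    for k in range(it):
        c,s=np.cos(p[2]),np.sin(p[2]);W=np.c_[LOC@np.array([[c,s],[-s,c]])+p[:2],np.full(12,.0605)]
        px=[];lc=[]
        for q,l in zip(w2pix(f,W),LOC):
            u,v=np.round(q).astype(int);r=5
            if not(r<=u<560-r and r<=v<420-r):continue
            a=g[v-r:v+r+1,u-r:u+r+1];b=np.median(a);w=np.clip(a-b-.5*(a.max()-b),0,None)
            if a.max()-b<40: continue
            yy,xx=np.mgrid[-r:r+1,-r:r+1];px.append((u+(w*xx).sum()/w.sum(),v+(w*yy).sum()/w.sum()));lc.append(l)
        r_=fit(f,px,lc,.0605,p);p=r_.x
    return p,len(px),np.abs(r_.fun).reshape(-1,2).max(1).round(1)
E
python3 - <<'E'
from pins import *
for n in('f1','f2','f4','f5'):
    f=pickle.load(open(n+'.pkl','rb'));print(n,*pins(f))
s=ctrl.sense();print(s['tcp_pos'],s['ee_rot'],s['gripper_force'])
f=grab('wrist','w10');t=s['tcp_pos'];print('held',findcirc(f,t[:2],t[2]+.0267+.0075,win=1.2))
E
```

```text
f1 [ 0.60867997 -0.23715386 -0.02757936] 10 [1.6 2.9 1.7 2.7 2.5 1.5 2.6 1.9 2.4 4.3]
f2 [ 0.61260847 -0.23712849 -0.03962901] 12 [2.5 2.6 0.6 0.3 0.5 0.4 1.5 1.8 1.9 1.6 1.3 0.5]
f4 [ 0.61260803 -0.23686728 -0.03968741] 12 [3.2 2.8 0.5 0.5 0.7 0.9 2.  1.3 1.2 1.4 2.3 1. ]
f5 [ 0.61258281 -0.2369634  -0.03901708] 12 [2.6 2.2 0.4 0.4 0.5 0.6 1.8 1.7 1.8 1.4 1.6 0.1]
[ 0.39111767 -0.23365759  0.13030655] [-1.79841078e+02 -1.13767002e-01  8.82853201e+01] 44.04212061082944
held [ 8.90894e+01  3.90900e-01 -2.32400e-01  3.35000e-02  4.27431e+01]
```

```bash
python3 - <<'E'
from pins import *
for n in('f2','f4','f5'):
    f=pickle.load(open(n+'.pkl','rb'));g=255-cv2.cvtColor(f['color'],cv2.COLOR_RGB2GRAY).astype(np.float32)
    p,_,_=pins(f);c,s=np.cos(p[2]),np.sin(p[2]);W=np.c_[LOC@np.array([[c,s],[-s,c]])+p[:2],np.full(12,.0605)]
    o=[]
    for q in w2pix(f,W):
        u,v=np.round(q).astype(int);r=5;a=g[v-r:v+r+1,u-r:u+r+1];b=np.median(a);w=np.clip(a-b-.5*(a.max()-b),0,None);yy,xx=np.mgrid[-r:r+1,-r:r+1]
        o.append(pix2w(f,(u+(w*xx).sum()/w.sum(),v+(w*yy).sum()/w.sum()),.0605)[:2])
    o=np.array(o).reshape(3,4,2);print(n,o.mean(1).round(4).tolist(),'y spans',(o[:,:2].mean(1)-o[:,2:].mean(1))[:,1].round(4),'x spans',(o[:,1::2]-o[:,::2]).mean(1)[:,0].round(4))
E
```

```text
f2 [[0.6155, -0.1659], [0.6125, -0.2366], [0.6099, -0.3083]] y spans [0.0602 0.0601 0.0636] x spans [0.0433 0.0437 0.0426]
f4 [[0.6154, -0.1659], [0.6127, -0.2364], [0.6097, -0.3073]] y spans [0.0602 0.0599 0.0614] x spans [0.0432 0.0433 0.043 ]
f5 [[0.6154, -0.1659], [0.6126, -0.2364], [0.6098, -0.3077]] y spans [0.0604 0.0598 0.0626] x spans [0.0432 0.0436 0.0432]
```

```bash
python3 - <<'E'
from pins import *
for n in('f1','f2','f4'):
    f=pickle.load(open(n+'.pkl','rb'));print(n,findcirc(f,(.6126,-.237),.0655))
f=pickle.load(open('f5.pkl','rb'));print(findcirc(f,(.6117,-.2364),.139+.0403+.0075,win=1.2),'tcp .6117 -.2364')
E
```

```text
f1 [ 6.81301e+01  6.08300e-01 -2.34700e-01  3.30000e-02  2.97397e+01]
f2 [ 4.87744e+01  6.11800e-01 -2.34200e-01  3.20000e-02  2.49223e+01]
f4 [ 4.60471e+01  6.14900e-01 -2.37300e-01  3.35000e-02  2.52106e+01]
[ 9.99744e+01  6.11400e-01 -2.36700e-01  3.35000e-02  5.56987e+01] tcp .6117 -.2364
```

arm_command(
  increments=[
    {"xyz": [0.004, 0.08, 0], "twist": [0, 0, 0]},
    {"xyz": [0.004, 0.17, 0], "twist": [0, 0, 0]},
    {"xyz": [0.004, 0.26, 0], "twist": [0, 0, 0]},
    {"xyz": [0.004, 0.34, 0], "twist": [0, 0, 0.006]},
    {"xyz": [0.004, 0.4, 0], "twist": [0, 0, 0.006]},
    {"xyz": [0.004, 0.443, 0.02], "twist": [0, 0, 0.006]},
    {"xyz": [0.004, 0.443, 0.05], "twist": [0, 0, 0.006]},
    {"xyz": [0.004, 0.443, 0.07], "twist": [0, 0, 0.006]},
    {"xyz": [0.004, 0.443, 0.07], "twist": [0, 0, 0.006]},
    {"xyz": [0.004, 0.443, 0.07], "twist": [0, 0, 0.006]},
  ],
)

```text
clock: 21.75
tcp_pos: [0.6126, -0.239, 0.0968]
ee_rot: [-179.9, -0.0, 87.7]
contact_force: [1.8, -1.0, -4.8]
grip_width: 0.0636
gripper_force: 44.1
```

arm_command(
  increments=[
    {"xyz": [0, 0, 0], "twist": [0, 0, 0]},
    {"xyz": [0, 0, 0.02], "twist": [0, 0, 0]},
    {"xyz": [0, 0, 0.04], "twist": [0, 0, 0]},
    {"xyz": [0, 0, 0.06], "twist": [0, 0, 0]},
    {"xyz": [0, 0, 0.06], "twist": [0, 0, 0]},
    {"xyz": [0, 0, 0.06], "twist": [0, 0, 0]},
    {"xyz": [0, 0, 0.06], "twist": [0, 0, 0]},
    {"xyz": [0, 0, 0.06], "twist": [0, 0, 0]},
    {"xyz": [0, 0, 0.06], "twist": [0, 0, 0]},
    {"xyz": [0, 0, 0.06], "twist": [0, 0, 0]},
  ],
)

```text
clock: 22.75
tcp_pos: [0.6138, -0.2391, 0.0677]
ee_rot: [180.0, 0.0, 87.8]
contact_force: [1.8, 0.2, -6.1]
grip_width: 0.0637
gripper_force: 44.1
```

```bash
python3 - <<'E'
from pins import *
s=ctrl.sense();t=s['tcp_pos'];print(t,s['ee_rot'],s['grip_width'],s['gripper_force'])
f=grab('wrist','w11');pickle.dump(f,open('f11.pkl','wb'));print('held',findcirc(f,t[:2],t[2]+.0267+.0075,win=1.2));print(pins(f))
E
```

```text
[ 0.61382698 -0.23911753  0.0676862 ] [1.79968565e+02 1.38034630e-02 8.77500314e+01] 0.06371756486088749 44.091821713373065
held [ 8.81295e+01  6.13600e-01 -2.37900e-01  3.35000e-02  4.69943e+01]
(array([ 0.61279397, -0.23491696, -0.04290789]), 4, array([0.7, 0.8, 1. , 0.8]))
```

arm_command(
  increments=[
    {"xyz": [0.002, -0.002, 0.02], "twist": [0, 0, 0]},
    {"xyz": [0.002, -0.002, 0.04], "twist": [0, 0, 0]},
    {"xyz": [0.002, -0.002, 0.052], "twist": [0, 0, 0]},
    {"xyz": [0.002, -0.002, 0.06], "twist": [0, 0, 0]},
    {"xyz": [0.002, -0.002, 0.066], "twist": [0, 0, 0]},
    {"xyz": [0.002, -0.002, 0.07], "twist": [0, 0, 0]},
    {"xyz": [0.002, -0.002, 0.071], "twist": [0, 0, 0]},
    {"xyz": [0.002, -0.002, 0.071], "twist": [0, 0, 0]},
    {"xyz": [0.002, -0.002, 0.071], "twist": [0, 0, 0]},
    {"xyz": [0.002, -0.002, 0.071], "twist": [0, 0, 0]},
  ],
)

```text
clock: 23.8
tcp_pos: [0.6129, -0.238, 0.0321]
ee_rot: [180.0, 0.0, 87.8]
contact_force: [2.3, 0.1, -4.7]
grip_width: 0.0638
gripper_force: 44.1
```

arm_command(
  increments=[
    {"xyz": [0, 0, 0], "twist": [0, 0, 0]},
    {"xyz": [0, 0, 0], "twist": [0, 0, 0]},
    {"xyz": [0, 0, 0], "twist": [0, 0, 0]},
    {"xyz": [0, 0, 0], "twist": [0, 0, 0]},
    {"xyz": [0, 0, 0], "twist": [0, 0, 0]},
    {"xyz": [0, 0, 0], "twist": [0, 0, 0]},
    {"xyz": [0, 0, 0], "twist": [0, 0, 0]},
    {"xyz": [0, 0, -0.04], "twist": [0, 0, 0]},
    {"xyz": [0, 0, -0.1], "twist": [0, 0, 0]},
    {"xyz": [0, 0, -0.18], "twist": [0, 0, 0]},
  ],
  hand=-1,
)

```text
clock: 24.8
tcp_pos: [0.6109, -0.2372, 0.1202]
ee_rot: [-179.8, -0.1, 87.7]
contact_force: [1.7, 0.5, -4.1]
grip_width: 0.0855
gripper_force: 0.0
```

```bash
python3 - <<'E'
from pins import *
s=ctrl.sense();t=s['tcp_pos'];print(t,s['ee_rot'])
f=grab('wrist','w12');pickle.dump(f,open('f12.pkl','wb'));print(findcirc(f,(.6126,-.237),.0655,win=1.25));print(pins(f)[0])
cv2.imwrite('pics/c12.png',f['color'][:,:,::-1])
E
```

```text
[ 0.6109406  -0.23719104  0.12019591] [-1.79751868e+02 -1.05614994e-01  8.77473167e+01]
[ 3.95937e+01  6.11300e-01 -2.35200e-01  3.20000e-02  1.90424e+01]
[ 0.61267896 -0.23831425 -0.03921246]
```

arm_command(
  increments=[
    {"xyz": [-0.04, -0.06, 0], "twist": [0, 0, 0]},
    {"xyz": [-0.09, -0.13, 0], "twist": [0, 0, 0]},
    {"xyz": [-0.14, -0.2, 0], "twist": [0, 0, 0]},
    {"xyz": [-0.2, -0.27, 0], "twist": [0, 0, 0]},
    {"xyz": [-0.25, -0.33, 0], "twist": [0, 0, 0]},
    {"xyz": [-0.27, -0.356, 0], "twist": [0, 0, 0]},
    {"xyz": [-0.27, -0.356, 0], "twist": [0, 0, 0]},
    {"xyz": [-0.27, -0.356, 0], "twist": [0, 0, 0]},
    {"xyz": [-0.27, -0.356, 0], "twist": [0, 0, 0]},
    {"xyz": [-0.27, -0.356, 0], "twist": [0, 0, 0]},
  ],
)

```text
clock: 25.85
tcp_pos: [0.4307, -0.3649, 0.1217]
ee_rot: [180.0, -0.0, 87.9]
contact_force: [1.6, 0.6, -5.0]
grip_width: 0.0852
gripper_force: 0.0
```

```bash
python3 - <<'E'
from pins import *
s=ctrl.sense();t=s['tcp_pos'];print(t,s['ee_rot'])
f=grab('wrist','w13');pickle.dump(f,open('f13.pkl','wb'));print(findcirc(f,(.428,-.3653),.0075))
E
```

```text
[ 0.43070163 -0.36489113  0.12169   ] [ 1.79988985e+02 -1.33862781e-02  8.78606380e+01]
[ 7.77295e+01  4.27700e-01 -3.64500e-01  3.40000e-02  1.69520e+01]
```

arm_command(
  increments=[
    {"xyz": [0, -0.006, 0.08], "twist": [0, 0, 0]},
    {"xyz": [0, -0.006, 0.16], "twist": [0, 0, 0]},
    {"xyz": [0, -0.006, 0.22], "twist": [0, 0, 0]},
    {"xyz": [0, -0.006, 0.26], "twist": [0, 0, 0]},
    {"xyz": [0, -0.006, 0.28], "twist": [0, 0, 0]},
    {"xyz": [0, -0.006, 0.292], "twist": [0, 0, 0]},
    {"xyz": [0, -0.006, 0.298], "twist": [0, 0, 0]},
    {"xyz": [0, -0.006, 0.298], "twist": [0, 0, 0]},
    {"xyz": [0, -0.006, 0.298], "twist": [0, 0, 0]},
    {"xyz": [0, -0.006, 0.298], "twist": [0, 0, 0]},
  ],
)

```text
clock: 26.9
tcp_pos: [0.4271, -0.3664, -0.0262]
ee_rot: [179.9, 0.1, 87.7]
contact_force: [1.0, 0.6, -4.4]
grip_width: 0.0852
gripper_force: 0.0
```

arm_command(
  increments=[
    {"xyz": [0, 0, 0], "twist": [0, 0, 0]},
    {"xyz": [0, 0, 0], "twist": [0, 0, 0]},
    {"xyz": [0, 0, 0], "twist": [0, 0, 0]},
    {"xyz": [0, 0, 0], "twist": [0, 0, 0]},
    {"xyz": [0, 0, 0], "twist": [0, 0, 0]},
    {"xyz": [0, 0, 0], "twist": [0, 0, 0]},
    {"xyz": [0, 0, 0], "twist": [0, 0, 0]},
    {"xyz": [0, 0, 0], "twist": [0, 0, 0]},
    {"xyz": [0, 0, 0], "twist": [0, 0, 0]},
    {"xyz": [0, 0, 0], "twist": [0, 0, 0]},
  ],
  hand=-0.3,
)

```text
clock: 27.9
tcp_pos: [0.427, -0.3663, -0.026]
ee_rot: [179.9, 0.1, 87.8]
contact_force: [-0.8, 3.1, 5.2]
grip_width: 0.0644
gripper_force: 42.7
```

arm_command(
  increments=[
    {"xyz": [0, 0, -0.03], "twist": [0, 0, 0]},
    {"xyz": [0, 0, -0.08], "twist": [0, 0, 0]},
    {"xyz": [0, 0, -0.16], "twist": [0, 0, 0]},
    {"xyz": [0, 0, -0.24], "twist": [0, 0, 0]},
    {"xyz": [0, 0, -0.3], "twist": [0, 0, 0]},
    {"xyz": [0, 0, -0.32], "twist": [0, 0, 0]},
    {"xyz": [0, 0, -0.32], "twist": [0, 0, 0]},
    {"xyz": [0, 0, -0.32], "twist": [0, 0, 0]},
    {"xyz": [0, 0, -0.32], "twist": [0, 0, 0]},
    {"xyz": [0, 0, -0.32], "twist": [0, 0, 0]},
  ],
)

```text
clock: 28.9
tcp_pos: [0.4255, -0.3648, 0.1306]
ee_rot: [-179.8, -0.1, 87.8]
contact_force: [1.5, 0.1, -4.7]
grip_width: 0.0637
gripper_force: 44.0
```

```bash
python3 - <<'E'
from pins import *
s=ctrl.sense();t=s['tcp_pos'];print(t,s['ee_rot'],s['grip_width'])
f=grab('wrist','w14');print('held',findcirc(f,t[:2],t[2]+.0267+.0075,win=1.2))
E
```

```text
[ 0.42552917 -0.36478604  0.13055578] [-1.79847841e+02 -1.44451194e-01  8.77503147e+01] 0.06374154992849916
held [ 9.54462e+01  4.25300e-01 -3.63500e-01  3.35000e-02  4.35166e+01]
```

```bash
python3 - <<'E'
from pins import *
f=pickle.load(open('f1.pkl','rb'))
for z in(0,.05,.1): print(z,[pix2w(f,p,z).round(3)[:2].tolist() for p in((440,200),(535,205),(485,175),(485,245),(446,134))])
E
```

```text
0 [[0.763, -0.375], [0.907, -0.384], [0.823, -0.337], [0.844, -0.449], [0.757, -0.279]]
0.05 [[0.737, -0.361], [0.865, -0.368], [0.79, -0.327], [0.809, -0.426], [0.732, -0.275]]
0.1 [[0.711, -0.346], [0.822, -0.353], [0.757, -0.317], [0.774, -0.404], [0.706, -0.271]]
```

arm_command(
  increments=[
    {"xyz": [0.03, 0.08, 0], "twist": [0, 0, 0]},
    {"xyz": [0.06, 0.17, 0], "twist": [0, 0, 0]},
    {"xyz": [0.1, 0.25, 0], "twist": [0, 0, 0]},
    {"xyz": [0.123, 0.3, 0], "twist": [0, 0, 0]},
    {"xyz": [0.123, 0.34, 0], "twist": [0, 0, 0]},
    {"xyz": [0.123, 0.364, 0], "twist": [0, 0, 0]},
    {"xyz": [0.123, 0.364, 0.03], "twist": [0, 0, 0]},
    {"xyz": [0.123, 0.364, 0.06], "twist": [0, 0, 0]},
    {"xyz": [0.123, 0.364, 0.06], "twist": [0, 0, 0]},
    {"xyz": [0.123, 0.364, 0.06], "twist": [0, 0, 0]},
  ],
)

```text
clock: 29.95
tcp_pos: [0.6091, -0.3111, 0.101]
ee_rot: [-179.8, -0.1, 87.7]
contact_force: [1.4, -0.0, -4.7]
grip_width: 0.0636
gripper_force: 44.1
```

arm_command(
  increments=[
    {"xyz": [0, 0, 0], "twist": [0, 0, 0]},
    {"xyz": [0, 0, 0.03], "twist": [0, 0, 0]},
    {"xyz": [0, 0, 0.06], "twist": [0, 0, 0]},
    {"xyz": [0, 0, 0.068], "twist": [0, 0, 0]},
    {"xyz": [0, 0, 0.068], "twist": [0, 0, 0]},
    {"xyz": [0, 0, 0.068], "twist": [0, 0, 0]},
    {"xyz": [0, 0, 0.068], "twist": [0, 0, 0]},
    {"xyz": [0, 0, 0.068], "twist": [0, 0, 0]},
    {"xyz": [0, 0, 0.068], "twist": [0, 0, 0]},
    {"xyz": [0, 0, 0.068], "twist": [0, 0, 0]},
  ],
)

```text
clock: 30.95
tcp_pos: [0.6109, -0.3116, 0.0691]
ee_rot: [180.0, 0.0, 87.8]
contact_force: [2.5, 0.3, -5.5]
grip_width: 0.064
gripper_force: 44.1
```

```bash
python3 - <<'E'
from pins import *
s=ctrl.sense();t=s['tcp_pos'];print(t,s['ee_rot'],s['grip_width'])
f=grab('wrist','w15');pickle.dump(f,open('f15.pkl','wb'));print('held',findcirc(f,t[:2],t[2]+.0267+.0075,win=1.2))
E
```

```text
[ 0.61092276 -0.31156556  0.06912912] [1.79976799e+02 1.60779732e-02 8.77511698e+01] 0.06397856966359904
held [ 9.55078e+01  6.10700e-01 -3.10300e-01  3.35000e-02  4.61282e+01]
```

arm_command(
  increments=[
    {"xyz": [0.0026, -0.002, 0.02], "twist": [0, 0, 0]},
    {"xyz": [0.0026, -0.002, 0.04], "twist": [0, 0, 0]},
    {"xyz": [0.0026, -0.002, 0.052], "twist": [0, 0, 0]},
    {"xyz": [0.0026, -0.002, 0.06], "twist": [0, 0, 0]},
    {"xyz": [0.0026, -0.002, 0.066], "twist": [0, 0, 0]},
    {"xyz": [0.0026, -0.002, 0.07], "twist": [0, 0, 0]},
    {"xyz": [0.0026, -0.002, 0.0726], "twist": [0, 0, 0]},
    {"xyz": [0.0026, -0.002, 0.0726], "twist": [0, 0, 0]},
    {"xyz": [0.0026, -0.002, 0.0726], "twist": [0, 0, 0]},
    {"xyz": [0.0026, -0.002, 0.0726], "twist": [0, 0, 0]},
  ],
)

```text
clock: 32.0
tcp_pos: [0.61, -0.3102, 0.0329]
ee_rot: [180.0, 0.0, 87.7]
contact_force: [1.8, 0.4, -4.6]
grip_width: 0.0639
gripper_force: 44.1
```

arm_command(
  increments=[
    {"xyz": [0, 0, 0], "twist": [0, 0, 0]},
    {"xyz": [0, 0, 0], "twist": [0, 0, 0]},
    {"xyz": [0, 0, 0], "twist": [0, 0, 0]},
    {"xyz": [0, 0, 0], "twist": [0, 0, 0]},
    {"xyz": [0, 0, 0], "twist": [0, 0, 0]},
    {"xyz": [0, 0, 0], "twist": [0, 0, 0]},
    {"xyz": [0, 0, 0], "twist": [0, 0, 0]},
    {"xyz": [0, 0, -0.04], "twist": [0, 0, 0]},
    {"xyz": [0, 0, -0.1], "twist": [0, 0, 0]},
    {"xyz": [0, 0, -0.18], "twist": [0, 0, 0]},
  ],
  hand=-1,
)

```text
clock: 33.0
tcp_pos: [0.6082, -0.3092, 0.1208]
ee_rot: [-179.8, -0.1, 87.7]
contact_force: [1.4, -0.4, -4.3]
grip_width: 0.0853
gripper_force: 0.0
```

```bash
python3 - <<'E'
from pins import *
s=ctrl.sense();t=s['tcp_pos'];print(t)
f=grab('wrist');b=grab('side');a=grab('scene');pickle.dump([f,a,b],open('f16.pkl','wb'))
A=cv2.resize(f['color'][0:400,160:420],(390,600),interpolation=cv2.INTER_CUBIC)
B=cv2.resize(b['color'][215:315,230:380],(400,266),interpolation=cv2.INTER_CUBIC)
f0=pickle.load(open('f0.pkl','rb'))['scene']['color']
C=cv2.resize(f0[142:182,48:98],(200,160),interpolation=cv2.INTER_CUBIC);D=cv2.resize(f0[270:310,260:310],(200,160),interpolation=cv2.INTER_CUBIC)
E=cv2.resize(a['color'][205:275,280:380],(400,174),interpolation=cv2.INTER_CUBIC)
cv2.imwrite('pics/c16.png',np.hstack([A,np.vstack([B,np.hstack([C,D]),E])])[:,:,::-1])
E
```

```text
[ 0.60821904 -0.30915703  0.1208153 ]
```

View pics/c16.png

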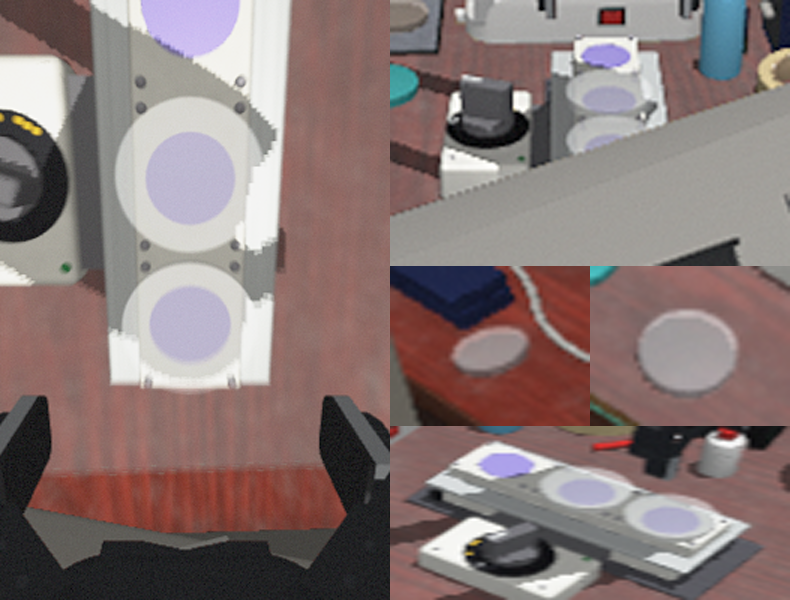

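Both blanks sit flat in nests 2 and 3, each concentric with its window ((190,178), (190,325)); nest 1 is empty. The far pale disc is outside the work area; I'll check its size from nearer. On to the shield.

arm_command(
  increments=[
    {"xyz": [0, -0.03, -0.08], "twist": [0, 0, 0]},
    {"xyz": [0, -0.1, -0.15], "twist": [0, 0, 0]},
    {"xyz": [0, -0.18, -0.2], "twist": [0, 0, 0]},
    {"xyz": [0.05, -0.25, -0.24], "twist": [0, 0, 0]},
    {"xyz": [0.1, -0.32, -0.28], "twist": [0, 0, 0]},
    {"xyz": [0.18, -0.37, -0.32], "twist": [0, 0, 0]},
    {"xyz": [0.27, -0.376, -0.34], "twist": [0, 0, 0]},
    {"xyz": [0.36, -0.376, -0.36], "twist": [0, 0, 0]},
    {"xyz": [0.45, -0.376, -0.36], "twist": [0, 0, 0]},
    {"xyz": [0.504, -0.376, -0.36], "twist": [0, 0, 0]},
  ],
)

```text
clock: 34.15
tcp_pos: [0.4313, -0.0483, 0.3005]
ee_rot: [-179.9, -0.1, 87.8]
contact_force: [1.3, 0.2, -4.8]
grip_width: 0.0852
gripper_force: 0.0
```

arm_command(
  increments=[
    {"xyz": [0.08, 0, 0], "twist": [0, 0, 0]},
    {"xyz": [0.17, 0, 0], "twist": [0, 0, 0]},
    {"xyz": [0.26, 0, 0], "twist": [0, 0, 0]},
    {"xyz": [0.35, 0, 0], "twist": [0, 0, 0]},
    {"xyz": [0.43, 0, 0], "twist": [0, 0, 0]},
    {"xyz": [0.51, 0, 0], "twist": [0, 0, 0]},
    {"xyz": [0.54, 0, 0], "twist": [0, 0, 0]},
    {"xyz": [0.54, 0, 0], "twist": [0, 0, 0]},
    {"xyz": [0.54, 0, 0], "twist": [0, 0, 0]},
    {"xyz": [0.54, 0, 0], "twist": [0, 0, 0]},
  ],
)

```text
clock: 35.15
tcp_pos: [0.4425, 0.2176, 0.3017]
ee_rot: [-179.9, 0.0, 87.7]
contact_force: [1.5, -0.1, -4.6]
grip_width: 0.0858
gripper_force: 0.0
```

```bash
python3 - <<'E'
from pins import *
s=ctrl.sense();t=s['tcp_pos'];print(t,s['ee_rot'])
f=grab('wrist','w17');pickle.dump(f,open('f17.pkl','wb'))
h=cv2.cvtColor(f['color'],cv2.COLOR_RGB2HSV)
m=((h[...,0]<20)&(h[...,1]>180)&(h[...,2]>120)).astype(np.uint8);m=cv2.morphologyEx(m,cv2.MORPH_OPEN,np.ones((5,5)))
n,l,st,c=cv2.connectedComponentsWithStats(m);i=1+st[1:,4].argmax();print('orange',st[i],c[i])
cn=max(cv2.findContours((l==i).astype(np.uint8),0,1)[0],key=cv2.contourArea)
hull=cv2.convexHull(cn);mk=np.zeros(m.shape,np.uint8);cv2.fillConvexPoly(mk,hull,1)
b=((f['color'].max(2)<60)&(mk>0)).astype(np.uint8);n,l,st,c=cv2.connectedComponentsWithStats(b)
for j in range(1,n):
    if st[j,4]>150:
        pts=np.argwhere(l==j)[:,::-1];W=np.array([pix2w(f,p,.098)[:2] for p in pts]);R_=cv2.minAreaRect(W.astype(np.float32)*1000);print(st[j],c[j],R_)
print('far disc px',w2pix(f,[.397,.7415,.006]),findcirc(f,(.397,.7415),.0075))
E
```

```text
[0.44248732 0.2176272  0.30174704] [-1.79948218e+02  4.76519057e-02  8.76782403e+01]
orange [ 243   19   78   35 1417] [276.38320395  30.37755822]
far disc px [[ 216.17454396 -358.34301582]] [0.     0.3801 0.7246 0.032  0.    ]
```

```bash
python3 - <<'E'
from pins import *
f=pickle.load(open('f17.pkl','rb'));h=cv2.cvtColor(f['color'],cv2.COLOR_RGB2HSV)
print(w2pix(f,[.436,.262,.098]))
m=((h[...,0]<22)&(h[...,1]>150)&(h[...,2]>70))
for v in range(0,420,14): print('%3d '%v+''.join('#' if f['color'][v,u].max()<45 else ('o' if m[v,u] else '.') for u in range(0,560,7)))
E
```

```text
[[276.36836067 140.13533953]]
  0 ................................................................................
 14 ................................................................................
 28 ...................................ooooooooooo..................................
 42 ...................................ooooooooooo..................................
 56 ...................................ooooooooooo..................................
 70 ...................................ooooooooooo..................................
 84 ...................................ooooooooooo..................................
 98 ...................................ooo####.ooo..................................
112 ...................................ooo####.oo...................................
126 ...................................ooo####ooo#..................................
140 ...................................ooo####ooo...............................####
154 ...................................ooo###.ooo..............................#.##.
168 ...................................oooooooooo.
[... 779 characters left out ...]
#.........##.#######
308 ...................##..#####..........................#####..#..........########
322 ................###########............................########.##........#.####
336 ......####################..............................####################..##
350 ....######################..........................###.######################..
364 ..##########################.....######....######.....##########################
378 ################..###########.######################.###########################
392 ##############....##############################################....############
406 #############......############################################......###########
```

```bash
cat > shield.py <<'E'
from pins import *
def rib(f,c0,z=.098,thr=60):
    q=w2pix(f,[c0[0],c0[1],z])[0].astype(int);s=60
    y0,x0=max(q[1]-s,0),max(q[0]-s,0)
    d=(f['color'][y0:q[1]+s,x0:q[0]+s].max(2)<thr).astype(np.uint8)
    d=cv2.morphologyEx(d,cv2.MORPH_OPEN,np.ones((5,5)))
    n,l,st,c=cv2.connectedComponentsWithStats(d);i=1+st[1:,4].argmax()
    cn=max(cv2.findContours((l==i).astype(np.uint8),0,1)[0],key=cv2.contourArea)[:,0]+[x0,y0]
    W=np.array([pix2w(f,p,z)[:2] for p in cn],np.float32)*1000
    return st[i]+[x0,y0,0,0,0],cv2.minAreaRect(W),W
def outline(f,c0,z=.07):
    h=cv2.cvtColor(f['color'],cv2.COLOR_RGB2HSV)
    m=((h[...,0]<22)&(h[...,1]>150)&(h[...,2]>70)).astype(np.uint8)
    m=cv2.morphologyEx(cv2.morphologyEx(m,cv2.MORPH_OPEN,np.ones((3,3))),cv2.MORPH_CLOSE,np.ones((41,41)))
    n,l,st,c=cv2.connectedComponentsWithStats(m);i=1+st[1:,4].argmax()
    cn=max(cv2.findContours((l==i).astype(np.uint8),0,1)[0],key=cv2.contourArea)
    r=cv2.minAreaRect(cn);bp=cv2.boxPoints(r)
    return st[i],bp.round(1),[pix2w(f,p,z)[:2].round(4).tolist() for p in bp]
E
python3 - <<'E'
from shield import *
f=pickle.load(open('f17.pkl','rb'))
st,r,W=rib(f,(.436,.262));print(st,r)
for t in(40,80):print(rib(f,(.436,.262),thr=t)[:2])
o=outline(f,0);print(*o)
print(np.array([pix2w(f,p,.0)[:2] for p in o[1]]).round(4))
E
```

```text
[ 262   88   32   76 2124] ((437.7850646972656, 276.86761474609375), (83.6229476928711, 35.90739822387695), 84.90809631347656)
(array([ 262,   89,   32,   74, 1939]), ((437.7563781738281, 276.80731201171875), (82.9406967163086, 35.30904769897461), 84.89265441894531))
(array([ 261,   88,   33,   77, 2207]), ((437.7639465332031, 275.93096923828125), (86.05371856689453, 36.05641555786133), 85.02069854736328))
[  241     0    80   220 15607] [[ 2.399e+02  2.184e+02]
 [ 2.422e+02 -6.000e-01]
 [ 3.204e+02  2.000e-01]
 [ 3.181e+02  2.193e+02]] [[0.3805, 0.1567], [0.4046, 0.4148], [0.4916, 0.4104], [0.4872, 0.1511]]
[[0.3691 0.1323]
 [0.3974 0.4356]
 [0.4997 0.4305]
 [0.4946 0.1256]]
```

```bash
python3 - <<'E'
from shield import *
f=pickle.load(open('f17.pkl','rb'));c=f['color']
for v in(24,60,120,200):
    print(v,[(u,*c[v,u].tolist()) for u in range(234,330,3)])
h=cv2.cvtColor(c,cv2.COLOR_RGB2HSV);m=(h[...,0]<22)&(h[...,1]>150)&(h[...,2]>70)
for v in range(10,226,12):
    u=np.where(m[v,220:340])[0]+220;print(v,(u.min(),u.max()) if len(u) else None,end=' ')
print();print([(v,*c[v,285].tolist()) for v in list(range(12,36,2))+list(range(196,226,2))])
E
```

```text
24 [(234, 124, 95, 92), (237, 141, 100, 96), (240, 129, 98, 96), (243, 234, 125, 42), (246, 207, 126, 47), (249, 185, 113, 46), (252, 191, 115, 45), (255, 193, 121, 54), (258, 193, 119, 50), (261, 193, 123, 51), (264, 192, 120, 49), (267, 189, 118, 51), (270, 189, 117, 48), (273, 190, 116, 47), (276, 193, 118, 49), (279, 199, 123, 53), (282, 197, 124, 53), (285, 199, 122, 52), (288, 205, 127, 55), (291, 201, 123, 45), (294, 207, 128, 54), (297, 216, 138, 56), (300, 217, 137, 59), (303, 224, 142, 58), (306, 228, 148, 64), (309, 230, 153, 64), (312, 236, 159, 67), (315, 236, 159, 68), (318, 238, 161, 65), (321, 141, 100, 96), (324, 141, 101, 96), (327, 137, 98, 91)]
60 [(234, 85, 68, 66), (237, 83, 68, 63), (240, 80, 64, 63), (243, 144, 72, 23), (246, 235, 158, 62), (249, 184, 115, 46), (252, 208, 136, 67), (255, 205, 132, 63), (258, 208, 137, 65), (261, 207, 135, 63), (264, 205, 136, 65), (267, 205, 138, 66), (270, 206, 140, 67), (273, 208, 140, 68), (276, 205, 135, 65), (279, 206, 139, 69), (282, 204, 136, 65), (285, 203, 133, 60), (288, 205, 138, 67), (291, 207, 140, 68), (294, 208,
[... 2020 characters left out ...]
10)) 178 (np.int64(242), np.int64(309)) 190 (np.int64(242), np.int64(308)) 202 (np.int64(241), np.int64(307)) 214 (np.int64(242), np.int64(307)) 
[(12, 142, 102, 96), (14, 136, 98, 92), (16, 139, 101, 95), (18, 132, 97, 95), (20, 230, 150, 64), (22, 236, 158, 64), (24, 199, 122, 52), (26, 194, 123, 53), (28, 189, 116, 50), (30, 187, 116, 48), (32, 186, 118, 47), (34, 195, 119, 46), (196, 210, 143, 71), (198, 205, 140, 67), (200, 206, 139, 68), (202, 209, 137, 60), (204, 205, 128, 52), (206, 200, 129, 57), (208, 200, 127, 57), (210, 200, 128, 59), (212, 196, 126, 52), (214, 199, 128, 56), (216, 226, 153, 65), (218, 243, 173, 72), (220, 138, 104, 100), (222, 142, 99, 95), (224, 144, 104, 100)]
```

arm_command(
  increments=[
    {"xyz": [0.05, 0, 0.06], "twist": [0, 0, 0.01]},
    {"xyz": [0.1, -0.014, 0.12], "twist": [0, 0, 0.031]},
    {"xyz": [0.118, -0.014, 0.18], "twist": [0, 0, 0.031]},
    {"xyz": [0.118, -0.014, 0.24], "twist": [0, 0, 0.031]},
    {"xyz": [0.118, -0.014, 0.28], "twist": [0, 0, 0.031]},
    {"xyz": [0.118, -0.014, 0.28], "twist": [0, 0, 0.031]},
    {"xyz": [0.118, -0.014, 0.28], "twist": [0, 0, 0.031]},
    {"xyz": [0.118, -0.014, 0.28], "twist": [0, 0, 0.031]},
    {"xyz": [0.118, -0.014, 0.28], "twist": [0, 0, 0.031]},
    {"xyz": [0.118, -0.014, 0.28], "twist": [0, 0, 0.031]},
  ],
)

```text
clock: 36.2
tcp_pos: [0.4385, 0.2783, 0.1638]
ee_rot: [179.9, -0.1, 84.9]
contact_force: [1.0, -0.4, -4.6]
grip_width: 0.0854
gripper_force: 0.0
```

```bash
python3 - <<'E'
from shield import *
s=ctrl.sense();t=s['tcp_pos'];print(t,s['ee_rot'])
f=grab('wrist','w18');pickle.dump(f,open('f18.pkl','wb'))
st,r,W=rib(f,(.4378,.2768));print(st,r);print(w2pix(f,[.397,.7415,.006]))
c=f['color'];m=c.max(2)<60
for v in range(100,330,9): print('%3d '%v+''.join('#' if m[v,u] else '.' for u in range(180,400,4)))
E
```

```text
[0.43853035 0.27832074 0.16382285] [ 1.79895976e+02 -6.36011215e-02  8.49496183e+01]
[ 259  155   47  106 2962] ((437.63922119140625, 280.7576904296875), (87.091552734375, 35.01199722290039), 84.90162658691406)
[[ 153.05444489 -518.24413621]]
100 .......................................................
109 .......................................................
118 .......................................................
127 .......................................................
136 .......................................................
145 .......................................................
154 .......................................................
163 ....................############.......................
172 ....................############.......................
181 ....................############.......................
190 ............#.......############.......................
199 ............#.......#########..........................
208 ....................##########.........................
217 ......................#####............................
226 ......................##.....#.........................
235 ......................###...#..........................
244 ......................###...#..........................
253 .......................#######.........................
262 .......................................................
271 .##..............................................###...
280 ####.............................................####..
289 ####.............................................######
298 ####.............................................######
307 ###..............................................######
316 ##................................................#####
325 #.................#................................####
```

arm_command(
  increments=[
    {"xyz": [-0.003, -0.001, 0.06], "twist": [0, 0, 0]},
    {"xyz": [-0.003, -0.001, 0.12], "twist": [0, 0, 0]},
    {"xyz": [-0.003, -0.001, 0.17], "twist": [0, 0, 0]},
    {"xyz": [-0.003, -0.001, 0.2], "twist": [0, 0, 0]},
    {"xyz": [-0.003, -0.001, 0.215], "twist": [0, 0, 0]},
    {"xyz": [-0.003, -0.001, 0.222], "twist": [0, 0, 0]},
    {"xyz": [-0.003, -0.001, 0.222], "twist": [0, 0, 0]},
    {"xyz": [-0.003, -0.001, 0.222], "twist": [0, 0, 0]},
    {"xyz": [-0.003, -0.001, 0.222], "twist": [0, 0, 0]},
    {"xyz": [-0.003, -0.001, 0.222], "twist": [0, 0, 0]},
  ],
)

```text
clock: 37.25
tcp_pos: [0.4377, 0.2769, 0.0523]
ee_rot: [179.9, -0.0, 85.0]
contact_force: [1.6, 0.8, -4.5]
grip_width: 0.0858
gripper_force: 0.0
```

arm_command(
  increments=[
    {"xyz": [0, 0, 0], "twist": [0, 0, 0]},
    {"xyz": [0, 0, 0], "twist": [0, 0, 0]},
    {"xyz": [0, 0, 0], "twist": [0, 0, 0]},
    {"xyz": [0, 0, 0], "twist": [0, 0, 0]},
    {"xyz": [0, 0, 0], "twist": [0, 0, 0]},
    {"xyz": [0, 0, 0], "twist": [0, 0, 0]},
    {"xyz": [0, 0, 0], "twist": [0, 0, 0]},
    {"xyz": [0, 0, 0], "twist": [0, 0, 0]},
    {"xyz": [0, 0, 0], "twist": [0, 0, 0]},
    {"xyz": [0, 0, 0], "twist": [0, 0, 0]},
  ],
  hand=0.7,
  squeeze=60,
)

```text
clock: 38.25
tcp_pos: [0.4373, 0.2767, 0.0516]
ee_rot: [180.0, -0.0, 85.0]
contact_force: [2.6, 0.3, -2.3]
grip_width: 0.0205
gripper_force: 61.2
```

arm_command(
  increments=[
    {"xyz": [0, 0, 0], "twist": [0, 0, 0]},
    {"xyz": [0, 0, 0], "twist": [0, 0, 0]},
    {"xyz": [0, 0, 0], "twist": [0, 0, 0]},
    {"xyz": [0, 0, 0], "twist": [0, 0, 0]},
    {"xyz": [0, 0, 0], "twist": [0, 0, 0]},
    {"xyz": [0, 0, 0], "twist": [0, 0, 0]},
    {"xyz": [0, 0, -0.08], "twist": [0, 0, 0]},
    {"xyz": [0, 0, -0.16], "twist": [0, 0, 0]},
    {"xyz": [0, 0, -0.24], "twist": [0, 0, 0]},
    {"xyz": [0, 0, -0.32], "twist": [0, 0, 0]},
  ],
  hand=-1,
)

```text
clock: 39.25
tcp_pos: [0.4369, 0.2765, 0.2131]
ee_rot: [-180.0, -0.0, 85.0]
contact_force: [2.6, -0.1, -3.8]
grip_width: 0.0854
gripper_force: 0.0
```

arm_command(
  increments=[
    {"xyz": [0.08, 0, -0.05], "twist": [0, 0, 0]},
    {"xyz": [0.16, 0, -0.1], "twist": [0, 0, 0]},
    {"xyz": [0.24, 0, -0.15], "twist": [0, 0, 0]},
    {"xyz": [0.32, 0, -0.2], "twist": [0, 0, 0]},
    {"xyz": [0.4, 0, -0.24], "twist": [0, 0, 0]},
    {"xyz": [0.48, 0, -0.28], "twist": [0, 0, 0]},
    {"xyz": [0.56, 0, -0.28], "twist": [0, 0, 0]},
    {"xyz": [0.58, 0, -0.28], "twist": [0, 0, 0]},
    {"xyz": [0.58, 0, -0.28], "twist": [0, 0, 0]},
    {"xyz": [0.58, 0, -0.28], "twist": [0, 0, 0]},
  ],
)

```text
clock: 40.25
tcp_pos: [0.4626, 0.5652, 0.3509]
ee_rot: [-180.0, 0.1, 85.0]
contact_force: [1.9, -0.4, -4.2]
grip_width: 0.0855
gripper_force: 0.0
```

```bash
python3 - <<'E'
from shield import *
s=ctrl.sense();t=s['tcp_pos'];print(t,s['ee_rot'])
f=grab('wrist','w19');pickle.dump(f,open('f19.pkl','wb'))
print(w2pix(f,[[.397,.7415,.006],[.397,.7415+.0335,.006]]))
for z in(.003,.0075):
    for rad in(.028,.031,.034,.037,.040,.045): print(z,rad,findcirc(f,(.397,.7415),z,rad=rad,win=1.8))
E
```

```text
[0.46264903 0.56518157 0.35094592] [-1.79980432e+02  5.07991347e-02  8.49648550e+01]
[[228.92618992  45.08598308]
 [225.68424434  19.5890618 ]]
0.003 0.028 [4.36122e+01 4.02300e-01 7.49900e-01 2.95000e-02 1.89458e+01]
0.003 0.031 [8.40201e+01 4.00300e-01 7.55400e-01 3.25000e-02 1.95370e+01]
0.003 0.034 [1.160181e+02 4.008000e-01 7.554000e-01 3.350000e-02 2.088320e+01]
0.003 0.037 [6.53212e+01 3.99300e-01 7.52800e-01 3.55000e-02 2.36839e+01]
0.003 0.04 [5.51911e+01 4.10300e-01 7.58800e-01 4.15000e-02 2.53720e+01]
0.003 0.045 [5.96044e+01 4.13800e-01 7.54800e-01 4.55000e-02 2.46826e+01]
0.0075 0.028 [4.44691e+01 4.02800e-01 7.49400e-01 2.95000e-02 1.91196e+01]
0.0075 0.031 [9.52212e+01 4.01300e-01 7.54400e-01 3.25000e-02 1.96407e+01]
0.0075 0.034 [1.197008e+02 4.013000e-01 7.543000e-01 3.300000e-02 2.140320e+01]
0.0075 0.037 [6.15615e+01 3.99800e-01 7.51800e-01 3.55000e-02 2.40007e+01]
0.0075 0.04 [5.84264e+01 4.10800e-01 7.57800e-01 4.15000e-02 2.55208e+01]
0.0075 0.045 [6.10127e+01 4.14800e-01 7.53800e-01 4.55000e-02 2.47287e+01]
```

```bash
python3 - <<'E'
from shield import *
f=pickle.load(open('f19.pkl','rb'))['color'];a=pickle.load(open('f9.pkl','rb'))['color'];b=pickle.load(open('f18.pkl','rb'))['color']
g9=pickle.load(open('f9.pkl','rb'));q=w2pix(g9,[.3926,-.2332,.006])[0].astype(int)
A=cv2.resize(f[0:110,150:300],(400,293),interpolation=cv2.INTER_CUBIC)
B=cv2.resize(a[q[1]-55:q[1]+55,q[0]-75:q[0]+75],(400,293),interpolation=cv2.INTER_CUBIC)
C=cv2.resize(b[20:320],(400,214));D=cv2.resize(f,(400,300))
cv2.imwrite('pics/c19.png',np.hstack([np.vstack([A,B]),np.vstack([D,cv2.resize(b,(400,286))])])[:,:,::-1])
print(f[40:50,225:235].mean((0,1)),a[q[1]-5:q[1]+5,q[0]-5:q[0]+5].mean((0,1)))
E
```

```text
[172.8  153.11 148.91] [160.39 151.36 147.93]
```

View pics/c19.png

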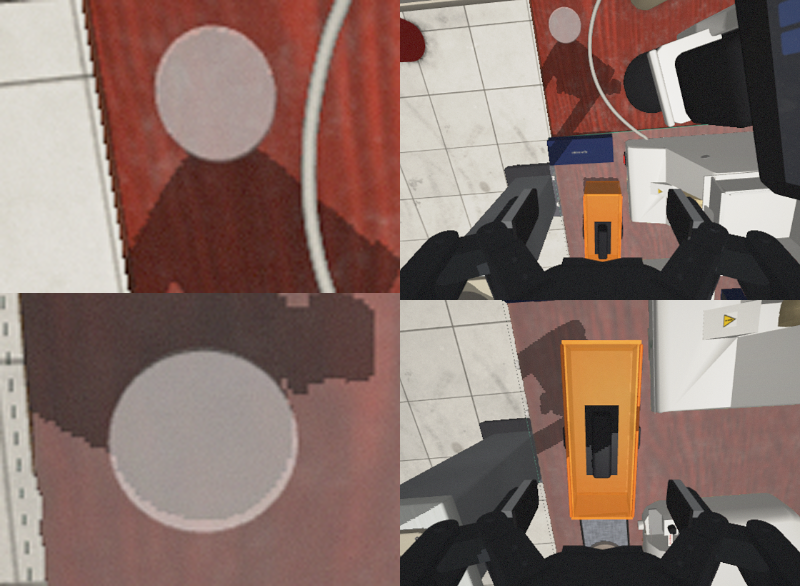

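The far disc triangulates to about table height (no 8.5 mm rim, no rim band visible in its crop), lies off the worktop and beyond reach, so it is not a blank. Shield lies straight with its rib at (600,440) in the lower right. Return to the shield.

arm_command(
  increments=[
    {"xyz": [-0.09, 0, 0.02], "twist": [0, 0, 0]},
    {"xyz": [-0.18, 0, 0.05], "twist": [0, 0, 0]},
    {"xyz": [-0.27, 0, 0.09], "twist": [0, 0, 0]},
    {"xyz": [-0.36, 0, 0.13], "twist": [0, 0, 0]},
    {"xyz": [-0.44, 0, 0.17], "twist": [0, 0, 0]},
    {"xyz": [-0.52, 0, 0.22], "twist": [0, 0, 0]},
    {"xyz": [-0.579, 0, 0.27], "twist": [0, 0, 0]},
    {"xyz": [-0.579, 0, 0.32], "twist": [0, 0, 0]},
    {"xyz": [-0.579, 0, 0.37], "twist": [0, 0, 0]},
    {"xyz": [-0.579, 0, 0.374], "twist": [0, 0, 0]},
  ],
)

```text
clock: 41.3
tcp_pos: [0.4351, 0.2748, 0.1616]
ee_rot: [-179.8, 0.1, 84.8]
contact_force: [1.8, -0.3, -5.2]
grip_width: 0.0853
gripper_force: 0.0
```

```bash
python3 - <<'E'
from shield import *
s=ctrl.sense();t=s['tcp_pos'];print(t,s['ee_rot'])
f=grab('wrist','w20');pickle.dump(f,open('f20.pkl','wb'))
print(rib(f,(.4378,.2768))[:2])
E
```

```text
[0.4350516  0.27475665 0.16155706] [-1.79787332e+02  1.41849190e-01  8.48498723e+01]
(array([ 263,  151,   48,  104, 3059]), ((437.6138610839844, 281.6207580566406), (83.83824157714844, 34.890140533447266), 84.92765045166016))
```

arm_command(
  increments=[
    {"xyz": [0.004, 0.004, 0.06], "twist": [0, 0, 0]},
    {"xyz": [0.004, 0.004, 0.12], "twist": [0, 0, 0]},
    {"xyz": [0.004, 0.004, 0.17], "twist": [0, 0, 0]},
    {"xyz": [0.004, 0.004, 0.2], "twist": [0, 0, 0]},
    {"xyz": [0.004, 0.004, 0.212], "twist": [0, 0, 0]},
    {"xyz": [0.004, 0.004, 0.218], "twist": [0, 0, 0]},
    {"xyz": [0.004, 0.004, 0.218], "twist": [0, 0, 0]},
    {"xyz": [0.004, 0.004, 0.218], "twist": [0, 0, 0]},
    {"xyz": [0.004, 0.004, 0.218], "twist": [0, 0, 0]},
    {"xyz": [0.004, 0.004, 0.218], "twist": [0, 0, 0]},
  ],
)

```text
clock: 42.35
tcp_pos: [0.4398, 0.2792, 0.0562]
ee_rot: [179.9, -0.0, 85.0]
contact_force: [2.1, -0.3, -6.1]
grip_width: 0.0853
gripper_force: 0.0
```

arm_command(
  increments=[
    {"xyz": [0, 0, 0], "twist": [0, 0, 0]},
    {"xyz": [0, 0, 0], "twist": [0, 0, 0]},
    {"xyz": [0, 0, 0], "twist": [0, 0, 0]},
    {"xyz": [0, 0, 0], "twist": [0, 0, 0]},
    {"xyz": [0, 0, 0], "twist": [0, 0, 0]},
    {"xyz": [0, 0, 0], "twist": [0, 0, 0]},
    {"xyz": [0, 0, 0], "twist": [0, 0, 0]},
    {"xyz": [0, 0, 0], "twist": [0, 0, 0]},
    {"xyz": [0, 0, 0], "twist": [0, 0, 0]},
    {"xyz": [0, 0, 0], "twist": [0, 0, 0]},
  ],
  hand=0.7,
  squeeze=90,
)

```text
clock: 43.35
tcp_pos: [0.4394, 0.279, 0.0556]
ee_rot: [180.0, -0.0, 85.0]
contact_force: [0.6, -0.4, -3.6]
grip_width: 0.0201
gripper_force: 89.3
```

arm_command(
  increments=[
    {"xyz": [0, 0, -0.03], "twist": [0, 0, 0]},
    {"xyz": [0, 0, -0.06], "twist": [0, 0, 0]},
    {"xyz": [0, 0, -0.1], "twist": [0, 0, 0]},
    {"xyz": [0, 0, -0.15], "twist": [0, 0, 0]},
    {"xyz": [0, 0, -0.2], "twist": [0, 0, 0]},
    {"xyz": [0, 0, -0.24], "twist": [0, 0, 0]},
    {"xyz": [0, 0, -0.26], "twist": [0, 0, 0]},
    {"xyz": [0, 0, -0.26], "twist": [0, 0, 0]},
    {"xyz": [0, 0, -0.26], "twist": [0, 0, 0]},
    {"xyz": [0, 0, -0.26], "twist": [0, 0, 0]},
  ],
)

```text
clock: 44.35
tcp_pos: [0.4385, 0.2785, 0.184]
ee_rot: [-179.9, 0.1, 85.0]
contact_force: [1.1, -0.6, -7.2]
grip_width: 0.0198
gripper_force: 88.9
```

```bash
python3 - <<'E'
from shield import *
s=ctrl.sense();t=s['tcp_pos'];print(t,s['ee_rot'],s['grip_width'],s['gripper_force'],s['contact_force'],s['wrist_torque'])
f=grab('wrist','w21');pickle.dump(f,open('f21.pkl','wb'))
print(outline(f,0,t[2]-.0516+.07))
E
```

```text
[0.4385123  0.27853427 0.18397767] [-1.79877342e+02  7.53226469e-02  8.49589302e+01] 0.019802197069393655 88.85467529296875 [ 1.08438539 -0.62495291 -7.24313553] [-0.02897082  0.13231951 -0.01914169]
(array([  180,     0,   204,   305, 42572], dtype=int32), array([[180.,   0.],
       [383.,   0.],
       [383., 304.],
       [180., 304.]], dtype=float32), [[0.4062, 0.4034], [0.4902, 0.3959], [0.4915, 0.2484], [0.3785, 0.2583]])
```

```bash
python3 - <<'E'
from shield import *
def edges(f,u):
    h=cv2.cvtColor(f['color'],cv2.COLOR_RGB2HSV);m=(h[:,u-2:u+3,0]<22)&(h[:,u-2:u+3,1]>140)&(h[:,u-2:u+3,2]>90)
    v=np.where(m.sum(1)>=3)[0];return v.min()-.5,v.max()+.5
for n in('f17','f18','f20'):
    f=pickle.load(open(n+'.pkl','rb'))
    for u in(255,300):
        a,b=edges(f,u);P=[pix2w(f,(u,w),.07)[:2].round(4) for w in(a,b)];print(n,u,a,b,P,np.linalg.norm(P[0]-P[1]).round(4),((P[0]+P[1])/2).round(4))
f=pickle.load(open('f21.pkl','rb'))
for u in(230,255,300,330):
    a,b=edges(f,u);print('held',u,a,pix2w(f,(u,a),.1840-.0556+.07).round(4))
for n in('f17','f18','f20'):
    f=pickle.load(open(n+'.pkl','rb'));W=rib(f,(.4378,.2768))[2];d=np.array([-np.sin(np.radians(-5)),np.cos(np.radians(-5))]);k=W@d;print(n,'rib ends',k.min(),k.max(), 'tcp-ish c',np.array([437.5,276.8])@d)
E
```

```text
f17 255 17.5 217.5 [array([0.4176, 0.3965]), array([0.4012, 0.1571])] 0.24 [0.4094 0.2768]
f17 300 19.5 219.5 [array([0.4684, 0.3924]), array([0.4625, 0.1517])] 0.2408 [0.4654 0.272 ]
f18 255 58.5 321.5 [array([0.4272, 0.3956]), array([0.3995, 0.1578])] 0.2394 [0.4134 0.2767]
f18 300 58.5 321.5 [array([0.4616, 0.3925]), array([0.4443, 0.1537])] 0.2394 [0.453  0.2731]
f20 255 51.5 319.5 [array([0.424 , 0.3962]), array([0.3958, 0.1577])] 0.2402 [0.4099 0.277 ]
f20 300 51.5 319.5 [array([0.4579, 0.3931]), array([0.4402, 0.1538])] 0.24 [0.449  0.2734]
held 230 19.5 [0.4254 0.3955 0.1984]
held 255 19.5 [0.4362 0.3946 0.1984]
held 300 20.5 [0.4556 0.3925 0.1984]
held 330 19.5 [0.4686 0.3917 0.1984]
f17 rib ends 272.1538901174355 355.80046512198624 tcp-ish c 313.87732988389564
f18 rib ends 274.2878295310244 361.407265492734 tcp-ish c 313.87732988389564
f20 rib ends 276.77813870954407 360.63063250358937 tcp-ish c 313.87732988389564
```

arm_command(
  increments=[
    {"xyz": [-0.03, 0.0, -0.02], "twist": [0, 0, -0.01]},
    {"xyz": [-0.09, 0.0, -0.02], "twist": [0, 0, -0.02]},
    {"xyz": [-0.16, 0.0, -0.02], "twist": [0, 0, -0.031]},
    {"xyz": [-0.23, 0.005, -0.02], "twist": [0, 0, -0.031]},
    {"xyz": [-0.3, 0.005, -0.02], "twist": [0, 0, -0.031]},
    {"xyz": [-0.37, 0.005, -0.02], "twist": [0, 0, -0.031]},
    {"xyz": [-0.44, 0.005, -0.02], "twist": [0, 0, -0.031]},
    {"xyz": [-0.51, 0.005, -0.02], "twist": [0, 0, -0.031]},
    {"xyz": [-0.58, 0.005, -0.02], "twist": [0, 0, -0.031]},
    {"xyz": [-0.62, 0.005, -0.02], "twist": [0, 0, -0.031]},
  ],
)

```text
clock: 45.4
tcp_pos: [0.4137, -0.0322, 0.1946]
ee_rot: [-179.9, 0.0, 87.7]
contact_force: [2.2, 0.2, -7.2]
grip_width: 0.02
gripper_force: 88.8
```

```bash
python3 - <<'E'
from shield import *
s=ctrl.sense();print(s['tcp_pos'],s['ee_rot'],s['grip_width'],s['gripper_force'])
E
```

```text
[ 0.41365949 -0.03219143  0.19457084] [-1.79912004e+02  2.94072351e-02  8.76647522e+01] 0.020011966963954873 88.81274342536926
```

arm_command(
  increments=[
    {"xyz": [-0.06, 0, 0], "twist": [0, 0, 0]},
    {"xyz": [-0.14, 0, 0], "twist": [0, 0, 0]},
    {"xyz": [-0.22, 0.02, 0], "twist": [0, 0, 0]},
    {"xyz": [-0.3, 0.07, 0], "twist": [0, 0, 0]},
    {"xyz": [-0.36, 0.14, 0], "twist": [0, 0, 0]},
    {"xyz": [-0.384, 0.22, 0], "twist": [0, 0, 0]},
    {"xyz": [-0.384, 0.3, 0], "twist": [0, 0, 0]},
    {"xyz": [-0.384, 0.37, 0], "twist": [0, 0, 0]},
    {"xyz": [-0.384, 0.41, 0], "twist": [0, 0, 0]},
    {"xyz": [-0.384, 0.414, 0], "twist": [0, 0, 0]},
  ],
)

```text
clock: 46.4
tcp_pos: [0.6152, -0.2295, 0.193]
ee_rot: [-179.9, -0.1, 87.8]
contact_force: [1.5, -0.3, -8.9]
grip_width: 0.0195
gripper_force: 89.4
```

arm_command(
  increments=[
    {"xyz": [0, 0, 0], "twist": [0, 0, 0]},
    {"xyz": [0, 0, 0.03], "twist": [0, 0, 0]},
    {"xyz": [0, 0, 0.06], "twist": [0, 0, 0]},
    {"xyz": [0, 0, 0.08], "twist": [0, 0, 0]},
    {"xyz": [0, 0, 0.09], "twist": [0, 0, 0]},
    {"xyz": [0, 0, 0.09], "twist": [0, 0, 0]},
    {"xyz": [0, 0, 0.09], "twist": [0, 0, 0]},
    {"xyz": [0, 0, 0.09], "twist": [0, 0, 0]},
    {"xyz": [0, 0, 0.09], "twist": [0, 0, 0]},
    {"xyz": [0, 0, 0.09], "twist": [0, 0, 0]},
  ],
)

```text
clock: 47.4
tcp_pos: [0.6142, -0.2302, 0.1511]
ee_rot: [180.0, 0.0, 87.8]
contact_force: [1.9, 0.2, -7.2]
grip_width: 0.0202
gripper_force: 89.5
```

```bash
cat >> shield.py <<'E'
def endedge(f,z,us=(230,255,300,330)):
    h=cv2.cvtColor(f['color'],cv2.COLOR_RGB2HSV);P=[]
    for u in us:
        m=(h[:,u-2:u+3,0]<22)&(h[:,u-2:u+3,1]>140)&(h[:,u-2:u+3,2]>90);v=np.where(m.sum(1)>=3)[0]
        P.append(pix2w(f,(u,v.min()-.5),z)[:2])
    return np.array(P).round(4)
E
python3 - <<'E'
from shield import *
s=ctrl.sense();t=s['tcp_pos'];print(t,s['ee_rot'],s['grip_width'],s['gripper_force'])
f=grab('wrist','w22');pickle.dump(f,open('f22.pkl','wb'))
P=endedge(f,t[2]-.0556+.07);print(P.tolist());a=np.radians(s['ee_rot'][2]);d=np.array([np.cos(a),np.sin(a)])
print('axis offset',((P-t[:2])@d).round(4)-.12)
E
```

```text
[ 0.61422155 -0.23017492  0.15108769] [1.79951193e+02 2.01198706e-02 8.77511629e+01] 0.020197681851633474 89.461190700531
[[0.5954, -0.1139], [0.6063, -0.1143], [0.6258, -0.1155], [0.6388, -0.116]]
axis offset [-0.0046 -0.0045 -0.005  -0.0049]
```

arm_command(
  increments=[
    {"xyz": [-0.0044, -0.0028, 0.02], "twist": [0, 0, 0]},
    {"xyz": [-0.0044, -0.0028, 0.04], "twist": [0, 0, 0]},
    {"xyz": [-0.0044, -0.0028, 0.06], "twist": [0, 0, 0]},
    {"xyz": [-0.0044, -0.0028, 0.08], "twist": [0, 0, 0]},
    {"xyz": [-0.0044, -0.0028, 0.09], "twist": [0, 0, 0]},
    {"xyz": [-0.0044, -0.0028, 0.092], "twist": [0, 0, 0]},
    {"xyz": [-0.0044, -0.0028, 0.092], "twist": [0, 0, 0]},
    {"xyz": [-0.0044, -0.0028, 0.092], "twist": [0, 0, 0]},
    {"xyz": [-0.0044, -0.0028, 0.092], "twist": [0, 0, 0]},
    {"xyz": [-0.0044, -0.0028, 0.092], "twist": [0, 0, 0]},
  ],
)

```text
clock: 48.45
tcp_pos: [0.6127, -0.2323, 0.105]
ee_rot: [180.0, 0.0, 87.8]
contact_force: [1.3, -0.2, -7.1]
grip_width: 0.02
gripper_force: 89.5
```

```bash
python3 - <<'E'
from shield import *
s=ctrl.sense();t=s['tcp_pos'];print(t,s['ee_rot'],s['contact_force'],s['grip_width'])
f=grab('wrist','w23');pickle.dump(f,open('f23.pkl','wb'))
P=endedge(f,t[2]-.0556+.07);print(P.tolist());a=np.radians(s['ee_rot'][2]);d=np.array([np.cos(a),np.sin(a)])
print('axis offset',((P-t[:2])@d).round(4)-.12)
# unit rim end (+y): look for edge beyond shield end along column
print([(v,*f['color'][v,283].tolist()) for v in range(0,30,2)])
E
```

```text
[ 0.61274503 -0.23234026  0.10504815] [1.79954536e+02 2.07280048e-02 8.77514411e+01] [ 1.27580992 -0.23271668 -7.13197512] 0.019973325904554518
[[0.594, -0.1161], [0.6048, -0.1165], [0.6243, -0.1176], [0.6373, -0.1182]]
axis offset [-0.0046 -0.0046 -0.0049 -0.005 ]
[(0, 159, 119, 113), (2, 158, 118, 110), (4, 157, 119, 113), (6, 160, 120, 114), (8, 158, 117, 112), (10, 160, 118, 114), (12, 156, 118, 114), (14, 159, 120, 114), (16, 158, 117, 114), (18, 155, 118, 113), (20, 217, 146, 100), (22, 247, 193, 82), (24, 246, 188, 80), (26, 246, 189, 80), (28, 246, 188, 77)]
```

Aligned within a millimetre. Lower slowly past the rim ends toward clip contact.

arm_command(
  increments=[
    {"xyz": [0, 0, 0.006], "twist": [0, 0, 0]},
    {"xyz": [0, 0, 0.012], "twist": [0, 0, 0]},
    {"xyz": [0, 0, 0.018], "twist": [0, 0, 0]},
    {"xyz": [0, 0, 0.024], "twist": [0, 0, 0]},
    {"xyz": [0, 0, 0.03], "twist": [0, 0, 0]},
    {"xyz": [0, 0, 0.034], "twist": [0, 0, 0]},
    {"xyz": [0, 0, 0.038], "twist": [0, 0, 0]},
    {"xyz": [0, 0, 0.042], "twist": [0, 0, 0]},
    {"xyz": [0, 0, 0.042], "twist": [0, 0, 0]},
    {"xyz": [0, 0, 0.042], "twist": [0, 0, 0]},
  ],
)

```text
clock: 49.5
tcp_pos: [0.6126, -0.2322, 0.0836]
ee_rot: [180.0, 0.0, 87.8]
contact_force: [3.6, -0.2, -6.9]
grip_width: 0.0196
gripper_force: 89.4
```

arm_command(
  increments=[
    {"xyz": [0, 0, 0.004], "twist": [0, 0, 0]},
    {"xyz": [0, 0, 0.008], "twist": [0, 0, 0]},
    {"xyz": [0, 0, 0.012], "twist": [0, 0, 0]},
    {"xyz": [0, 0, 0.015], "twist": [0, 0, 0]},
    {"xyz": [0, 0, 0.018], "twist": [0, 0, 0]},
    {"xyz": [0, 0, 0.021], "twist": [0, 0, 0]},
    {"xyz": [0, 0, 0.024], "twist": [0, 0, 0]},
    {"xyz": [0, 0, 0.026], "twist": [0, 0, 0]},
    {"xyz": [0, 0, 0.026], "twist": [0, 0, 0]},
    {"xyz": [0, 0, 0.026], "twist": [0, 0, 0]},
  ],
)

```text
clock: 50.5
tcp_pos: [0.6123, -0.2321, 0.0697]
ee_rot: [-180.0, -0.0, 87.7]
contact_force: [4.9, -1.5, -2.9]
grip_width: 0.0199
gripper_force: 90.0
```

arm_command(
  increments=[
    {"xyz": [0, 0, 0.002], "twist": [0, 0, 0]},
    {"xyz": [0, 0, 0.004], "twist": [0, 0, 0]},
    {"xyz": [0, 0, 0.006], "twist": [0, 0, 0]},
    {"xyz": [0, 0, 0.007], "twist": [0, 0, 0]},
    {"xyz": [0, 0, 0.008], "twist": [0, 0, 0]},
    {"xyz": [0, 0, 0.008], "twist": [0, 0, 0]},
    {"xyz": [0, 0, 0.008], "twist": [0, 0, 0]},
    {"xyz": [0, 0, 0.008], "twist": [0, 0, 0]},
    {"xyz": [0, 0, 0.008], "twist": [0, 0, 0]},
    {"xyz": [0, 0, 0.008], "twist": [0, 0, 0]},
  ],
)

```text
clock: 51.5
tcp_pos: [0.6117, -0.2319, 0.0678]
ee_rot: [-179.9, -0.0, 87.8]
contact_force: [-7.1, 3.6, 10.9]
grip_width: 0.0198
gripper_force: 91.9
```

arm_command(
  increments=[
    {"xyz": [0, 0, 0.001], "twist": [0, 0, 0]},
    {"xyz": [0, 0, 0.002], "twist": [0, 0, 0]},
    {"xyz": [0, 0, 0.003], "twist": [0, 0, 0]},
    {"xyz": [0, 0, 0.003], "twist": [0, 0, 0]},
    {"xyz": [0, 0, 0.003], "twist": [0, 0, 0]},
    {"xyz": [0, 0, 0.003], "twist": [0, 0, 0]},
    {"xyz": [0, 0, 0.003], "twist": [0, 0, 0]},
    {"xyz": [0, 0, 0.003], "twist": [0, 0, 0]},
    {"xyz": [0, 0, 0.003], "twist": [0, 0, 0]},
    {"xyz": [0, 0, 0.003], "twist": [0, 0, 0]},
  ],
)

```text
clock: 52.5
tcp_pos: [0.6116, -0.232, 0.0677]
ee_rot: [-179.9, -0.0, 87.8]
contact_force: [-13.7, 6.0, 20.5]
grip_width: 0.02
gripper_force: 93.2
```

```bash
python3 - <<'E'
from shield import *
s=ctrl.sense();t=s['tcp_pos'];print(t,s['ee_rot'],s['contact_force'],s['wrist_torque'])
f=grab('wrist','w24');sd=grab('side','s24');sc=grab('scene','sc24');pickle.dump([f,sd,sc],open('f24.pkl','wb'))
P=endedge(f,.082);print(P.tolist());a=np.radians(s['ee_rot'][2]);d=np.array([np.cos(a),np.sin(a)])
print('axis offset if home',((P-t[:2])@d).round(4)-.12)
# bounding of rim/clip in scene: predicted outline of top at home
c,sn=np.cos(-.0394),np.sin(-.0394)
pts=[[.6126+x*c-y*sn,-.237+x*sn+y*c,.082] for x,y in((-.043,-.12),(-.043,.12),(.043,.12),(.043,-.12))]
print('pred scene',w2pix(sc,pts).round(1).tolist())
h=cv2.cvtColor(sc['color'],cv2.COLOR_RGB2HSV);m=((h[...,0]<22)&(h[...,1]>140)&(h[...,2]>90)).astype(np.uint8);m[:,:280]=0;m[:200]=m[:200];
m=cv2.morphologyEx(m,cv2.MORPH_OPEN,np.ones((3,3)));n,l,st,cc=cv2.connectedComponentsWithStats(m);i=1+st[1:,4].argmax();print(st[i])
cn=max(cv2.findContours((l==i).astype(np.uint8),0,1)[0],key=cv2.contourArea);print(cv2.approxPolyDP(cv2.convexHull(cn),3,True)[:,0].tolist())
E
```

```text
[ 0.61164583 -0.23196199  0.06767095] [-1.79918162e+02 -1.29592980e-02  8.77546904e+01] [-13.74795502   5.96703501  20.49435803] [ 0.95863237  2.21352115 -0.00352439]
[[0.5928, -0.1156], [0.6037, -0.1161], [0.6232, -0.1172], [0.6363, -0.1178]]
axis offset if home [-0.0045 -0.0045 -0.0049 -0.005 ]
pred scene [[356.5, 254.3], [286.5, 215.9], [303.3, 200.5], [372.2, 236.0]]
[340 348 113  72 713]
[[341, 348], [452, 419], [435, 415], [340, 353]]
```

Hard stop at the home height (shield z ≈ 12 mm, force rising steeply to about 27 N). Relax the force and let go.

arm_command(
  increments=[
    {"xyz": [0, 0, -0.003], "twist": [0, 0, 0]},
    {"xyz": [0, 0, -0.006], "twist": [0, 0, 0]},
    {"xyz": [0, 0, -0.007], "twist": [0, 0, 0]},
    {"xyz": [0, 0, -0.007], "twist": [0, 0, 0]},
    {"xyz": [0, 0, -0.007], "twist": [0, 0, 0]},
    {"xyz": [0, 0, -0.007], "twist": [0, 0, 0]},
    {"xyz": [0, 0, -0.007], "twist": [0, 0, 0]},
    {"xyz": [0, 0, -0.007], "twist": [0, 0, 0]},
    {"xyz": [0, 0, -0.007], "twist": [0, 0, 0]},
    {"xyz": [0, 0, -0.007], "twist": [0, 0, 0]},
  ],
)

```text
clock: 53.65
tcp_pos: [0.6123, -0.2322, 0.068]
ee_rot: [-180.0, -0.0, 87.7]
contact_force: [1.0, -0.5, -6.8]
grip_width: 0.0199
gripper_force: 89.6
```

arm_command(
  increments=[
    {"xyz": [0, 0, -0.008], "twist": [0, 0, 0]},
    {"xyz": [0, 0, -0.016], "twist": [0, 0, 0]},
    {"xyz": [0, 0, -0.016], "twist": [0, 0, 0]},
    {"xyz": [0, 0, -0.016], "twist": [0, 0, 0]},
    {"xyz": [0, 0, -0.016], "twist": [0, 0, 0]},
    {"xyz": [0, 0, -0.016], "twist": [0, 0, 0]},
    {"xyz": [0, 0, -0.016], "twist": [0, 0, 0]},
    {"xyz": [0, 0, -0.016], "twist": [0, 0, 0]},
    {"xyz": [0, 0, -0.016], "twist": [0, 0, 0]},
    {"xyz": [0, 0, -0.016], "twist": [0, 0, 0]},
  ],
)

```text
clock: 54.65
tcp_pos: [0.6088, -0.2313, 0.0701]
ee_rot: [-179.5, -0.1, 87.7]
contact_force: [8.2, -5.3, -33.8]
grip_width: 0.0197
gripper_force: 91.1
```

An upward pull of ~27 N is resisted, so the clips are snapped in. Press back to home once and release.

arm_command(
  increments=[
    {"xyz": [0, 0, 0.01], "twist": [0, 0, 0]},
    {"xyz": [0, 0, 0.02], "twist": [0, 0, 0]},
    {"xyz": [0, 0, 0.023], "twist": [0, 0, 0]},
    {"xyz": [0, 0, 0.023], "twist": [0, 0, 0]},
    {"xyz": [0, 0, 0.023], "twist": [0, 0, 0]},
    {"xyz": [0, 0, 0.023], "twist": [0, 0, 0]},
    {"xyz": [0, 0, 0.019], "twist": [0, 0, 0]},
    {"xyz": [0, 0, 0.016], "twist": [0, 0, 0]},
    {"xyz": [0, 0, 0.016], "twist": [0, 0, 0]},
    {"xyz": [0, 0, 0.016], "twist": [0, 0, 0]},
  ],
)

```text
clock: 55.65
tcp_pos: [0.6125, -0.2322, 0.0683]
ee_rot: [180.0, 0.0, 87.7]
contact_force: [1.4, -0.2, -7.3]
grip_width: 0.0199
gripper_force: 94.9
```

arm_command(
  increments=[
    {"xyz": [0, 0, 0], "twist": [0, 0, 0]},
    {"xyz": [0, 0, 0], "twist": [0, 0, 0]},
    {"xyz": [0, 0, 0], "twist": [0, 0, 0]},
    {"xyz": [0, 0, 0], "twist": [0, 0, 0]},
    {"xyz": [0, 0, 0], "twist": [0, 0, 0]},
    {"xyz": [0, 0, 0], "twist": [0, 0, 0]},
    {"xyz": [0, 0, -0.05], "twist": [0, 0, 0]},
    {"xyz": [0, 0, -0.12], "twist": [0, 0, 0]},
    {"xyz": [0, 0, -0.2], "twist": [0, 0, 0]},
    {"xyz": [0, 0, -0.26], "twist": [0, 0, 0]},
  ],
  hand=-0.6,
)

```text
clock: 56.65
tcp_pos: [0.6129, -0.2324, 0.2013]
ee_rot: [179.9, 0.0, 87.7]
contact_force: [1.1, -0.1, -4.6]
grip_width: 0.0685
gripper_force: 0.0
```

arm_command(
  increments=[
    {"xyz": [-0.06, -0.08, 0], "twist": [0, 0, 0]},
    {"xyz": [-0.12, -0.16, 0], "twist": [0, 0, 0]},
    {"xyz": [-0.16, -0.2, 0], "twist": [0, 0, 0]},
    {"xyz": [-0.16, -0.2, 0], "twist": [0, 0, 0]},
    {"xyz": [-0.16, -0.2, 0], "twist": [0, 0, 0]},
    {"xyz": [-0.16, -0.2, 0], "twist": [0, 0, 0]},
    {"xyz": [-0.16, -0.2, 0], "twist": [0, 0, 0]},
    {"xyz": [-0.16, -0.2, 0], "twist": [0, 0, 0]},
    {"xyz": [-0.16, -0.2, 0], "twist": [0, 0, 0]},
    {"xyz": [-0.16, -0.2, 0], "twist": [0, 0, 0]},
  ],
)

```text
clock: 57.65
tcp_pos: [0.5096, -0.3079, 0.1984]
ee_rot: [-180.0, -0.0, 87.8]
contact_force: [1.9, 1.3, -4.0]
grip_width: 0.0685
gripper_force: 0.0
```

```bash
python3 - <<'E'
from shield import *
s=ctrl.sense();t=s['tcp_pos'];print(t,s['ee_rot'],s['contact_force'])
f=grab('wrist','w25');pickle.dump(f,open('f25.pkl','wb'))
h=cv2.cvtColor(f['color'],cv2.COLOR_RGB2HSV);m=((h[...,0]<24)&(h[...,1]>130)&(h[...,2]>90)).astype(np.uint8)
m=cv2.morphologyEx(m,cv2.MORPH_OPEN,np.ones((3,3)));n,l,st,cc=cv2.connectedComponentsWithStats(m);i=1+st[1:,4].argmax();print(st[i])
c,sn=np.cos(-.0394),np.sin(-.0394)
for cz in(.012,.023):
  pts=[[.6126+x*c-y*sn,-.237+x*sn+y*c,cz+.07] for x,y in((-.043,-.12),(-.043,.12),(.043,.12),(.043,-.12))];print('pred',cz,w2pix(f,pts).round(1).tolist())
cn=max(cv2.findContours((l==i).astype(np.uint8),0,1)[0],key=cv2.contourArea);print(cv2.approxPolyDP(cv2.convexHull(cn),2,True)[:,0].tolist())
dl=pix2w(f,(0,0),.075);q=w2pix(f,[.519,-.2344,.075])[0].astype(int);print('dial px',q)
for v in range(q[1]-48,q[1]+50,5): print('%3d '%v+''.join('%d'%min(9,f['color'][v,u].mean()//26) for u in range(q[0]-60,q[0]+60,3) if 0<=u<560))
E
```

```text
[ 0.50964793 -0.30787452  0.19838783] [-1.79993189e+02 -6.16918441e-03  8.77845066e+01] [ 1.90845446  1.31030807 -4.03667714]
[  334     0   132   240 15817]
pred 0.012 [[340.8, 240.0], [358.7, -51.2], [471.8, -51.1], [427.4, 240.1]]
pred 0.023 [[342.9, 244.6], [362.2, -58.7], [480.6, -58.6], [432.5, 244.6]]
[[465, 0], [429, 236], [427, 239], [340, 239], [334, 221], [352, 0]]
dial px [290 114]
 66 3333333346647676677767767999999666633533
 71 3322333246777777677777776669998666633533
 76 3233333246767766776776677666798666633533
 81 3333333246767774213321137677668666533533
 86 3333333346777111111111144247665666533433
 91 3332333336731411111110111331775666334433
 96 3333333336111111333333331111175663334324
101 3333333234511233333333333112238663021314
106 3333333335161533333333333333335653020315
111 3333333231113347764333333333334653021315
116 3333333331111223333333333333335653021315
121 3333233321111233332233333353336652031315
126 3333233325111133333333322533356665032315
131 3322333226511111333333323333396666335335
136 2322333326661111111111112336993336335336
141 3322333336666511111111111289963336334346
146 3333233336676666641012676666663336334345
151 2232333335666666666666666666663336344345
156 3322333335656666666666666666663336343345
161 3232233335666666666666666665294434343356
```

Shield corners at (340,239) and (428,238) match the home prediction exactly. Dial marks lie at 160° (off) and 92° (two dots); go over the dial with the grip across its bar.

arm_command(
  increments=[
    {"xyz": [0.03, 0.008, 0], "twist": [0, 0, -0.09]},
    {"xyz": [0.06, 0.008, 0], "twist": [0, 0, -0.18]},
    {"xyz": [0.09, 0.008, 0.02], "twist": [0, 0, -0.27]},
    {"xyz": [0.12, 0.008, 0.04], "twist": [0, 0, -0.36]},
    {"xyz": [0.15, 0.008, 0.06], "twist": [0, 0, -0.45]},
    {"xyz": [0.15, 0.008, 0.08], "twist": [0, 0, -0.54]},
    {"xyz": [0.15, 0.008, 0.1], "twist": [0, 0, -0.63]},
    {"xyz": [0.15, 0.008, 0.12], "twist": [0, 0, -0.72]},
    {"xyz": [0.15, 0.008, 0.13], "twist": [0, 0, -0.8]},
    {"xyz": [0.15, 0.008, 0.13], "twist": [0, 0, -0.8]},
  ],
  hand=0,
  squeeze=40,
)

```text
clock: 58.7
tcp_pos: [0.5157, -0.233, 0.1324]
ee_rot: [180.0, -0.1, 159.9]
contact_force: [1.1, 0.2, -5.0]
grip_width: 0.0427
gripper_force: 0.0
```

```bash
python3 - <<'E'
from shield import *
s=ctrl.sense();t=s['tcp_pos'];print(t,s['ee_rot'],s['grip_width'],s['qpos'][5])
f=grab('wrist','w26');pickle.dump(f,open('f26.pkl','wb'))
# rectified top view at z=.075 around dial
X,Y=np.meshgrid(np.arange(-.036,.0361,.0018)+.5167,-np.arange(-.036,.0361,.003)-.2332)
uv=w2pix(f,np.c_[X.ravel(),Y.ravel(),np.full(X.size,.075)]).round().astype(int)
I=np.array([f['color'][v,u].mean() if 0<=u<560 and 0<=v<420 else 0 for u,v in uv]).reshape(X.shape)
for r in I: print(''.join('%d'%min(9,x//26) for x in r))
f1=pickle.load(open('f1.pkl','rb'));a,b=[pix2w(f1,(150+u/2.85,v/2.85),.075)[:2] for u,v in((305,264),(345,280))];print(a,b,np.degrees(np.arctan2(*(a-b)[::-1])))
E
```

```text
[ 0.5157097  -0.23300407  0.13243594] [ 1.79981376e+02 -1.01351802e-01  1.59865754e+02] 0.04273245050186097 -99.37234738938473
77777777777777777777777778999966666333346
77777777777777777777777799999966666333446
77777777431133331115577799999966664333346
77777411111131131114420899999966663333455
77731341111111111111144349999966663333455
75111111111111322111111442699966653333455
51111111123333333333313223239966633333455
46111112333333333333333232227766433333455
41621122222233333333336622222564331001111
46311222223333333333466662222265331011011
11111222227763333333333343222256331110110
11111322233557776643333333223266331110111
11111233323333334663333345555444331001000
11111233333333333333336566665555330110011
11111123333366665533566666666556431011011
41111333356666666666654455666656643311100
73111113335666666666632222395566653333551
77611113333333455322332322999566643334564
77776113333333333333232279999666643334564
77777994333333333233328999999666643334564
77799999999975233589999999999666643334544
99999999999999999999999999998666643334544
99999999999999999999999999998666643334554
99999999999999999999999999999666643334544
99999999999999999999999999558666643334554
[ 0.49885168 -0.2264682 ] [ 0.51459003 -0.23252074] 158.96462714607512
```

arm_command(
  increments=[
    {"xyz": [-0.002, 0, 0.05], "twist": [0, 0, 0]},
    {"xyz": [-0.002, 0, 0.1], "twist": [0, 0, 0]},
    {"xyz": [-0.002, 0, 0.14], "twist": [0, 0, 0]},
    {"xyz": [-0.002, 0, 0.17], "twist": [0, 0, 0]},
    {"xyz": [-0.002, 0, 0.185], "twist": [0, 0, 0]},
    {"xyz": [-0.002, 0, 0.195], "twist": [0, 0, 0]},
    {"xyz": [-0.002, 0, 0.198], "twist": [0, 0, 0]},
    {"xyz": [-0.002, 0, 0.198], "twist": [0, 0, 0]},
    {"xyz": [-0.002, 0, 0.198], "twist": [0, 0, 0]},
    {"xyz": [-0.002, 0, 0.198], "twist": [0, 0, 0]},
  ],
)

```text
clock: 59.75
tcp_pos: [0.5178, -0.234, 0.0353]
ee_rot: [-180.0, 0.1, 159.7]
contact_force: [1.9, -0.7, -4.6]
grip_width: 0.0428
gripper_force: 0.0
```

arm_command(
  increments=[
    {"xyz": [0, 0, 0], "twist": [0, 0, 0]},
    {"xyz": [0, 0, 0], "twist": [0, 0, 0]},
    {"xyz": [0, 0, 0], "twist": [0, 0, 0]},
    {"xyz": [0, 0, 0], "twist": [0, 0, 0]},
    {"xyz": [0, 0, 0], "twist": [0, 0, 0]},
    {"xyz": [0, 0, 0], "twist": [0, 0, 0]},
    {"xyz": [0, 0, 0], "twist": [0, 0, 0]},
    {"xyz": [0, 0, 0], "twist": [0, 0, 0]},
    {"xyz": [0, 0, 0], "twist": [0, 0, 0]},
    {"xyz": [0, 0, 0], "twist": [0, 0, 0]},
  ],
  hand=0.85,
  squeeze=30,
)

```text
clock: 60.75
tcp_pos: [0.5172, -0.2345, 0.035]
ee_rot: [-179.9, 0.0, 159.7]
contact_force: [-2.4, -4.4, 1.8]
grip_width: 0.0136
gripper_force: 32.0
```

arm_command(
  increments=[
    {"xyz": [0, 0, 0], "twist": [0, 0, 0.085]},
    {"xyz": [0, 0, 0], "twist": [0, 0, 0.17]},
    {"xyz": [0, 0, 0], "twist": [0, 0, 0.255]},
    {"xyz": [0, 0, 0], "twist": [0, 0, 0.34]},
    {"xyz": [0, 0, 0], "twist": [0, 0, 0.425]},
    {"xyz": [0, 0, 0], "twist": [0, 0, 0.51]},
    {"xyz": [0, 0, 0], "twist": [0, 0, 0.595]},
    {"xyz": [0, 0, 0], "twist": [0, 0, 0.68]},
    {"xyz": [0, 0, 0], "twist": [0, 0, 0.76]},
    {"xyz": [0, 0, 0], "twist": [0, 0, 0.77]},
  ],
)

```text
clock: 61.75
tcp_pos: [0.5173, -0.2345, 0.035]
ee_rot: [180.0, 0.1, 90.2]
contact_force: [-2.5, -4.0, 0.9]
grip_width: 0.0132
gripper_force: 32.0
```

arm_command(
  increments=[
    {"xyz": [0, 0, 0], "twist": [0, 0, 0]},
    {"xyz": [0, 0, 0], "twist": [0, 0, 0]},
    {"xyz": [0, 0, 0], "twist": [0, 0, 0]},
    {"xyz": [0, 0, 0], "twist": [0, 0, 0]},
    {"xyz": [0, 0, 0], "twist": [0, 0, 0]},
    {"xyz": [0, 0, 0], "twist": [0, 0, 0]},
    {"xyz": [0, 0, 0], "twist": [0, 0, 0]},
    {"xyz": [0, 0, 0], "twist": [0, 0, 0]},
    {"xyz": [0, 0, 0], "twist": [0, 0, 0]},
    {"xyz": [0, 0, 0], "twist": [0, 0, 0]},
  ],
)

```text
clock: 62.75
tcp_pos: [0.5173, -0.2345, 0.0349]
ee_rot: [180.0, 0.1, 90.4]
contact_force: [-2.1, -5.0, -0.4]
grip_width: 0.0133
gripper_force: 32.0
```

arm_command(
  increments=[
    {"xyz": [0, 0, 0], "twist": [0, 0, 0]},
    {"xyz": [0, 0, 0], "twist": [0, 0, 0]},
    {"xyz": [0, 0, 0], "twist": [0, 0, 0]},
    {"xyz": [0, 0, 0], "twist": [0, 0, 0]},
    {"xyz": [0, 0, 0], "twist": [0, 0, 0]},
    {"xyz": [0, 0, -0.06], "twist": [0, 0, 0]},
    {"xyz": [0, 0, -0.14], "twist": [0, 0, 0]},
    {"xyz": [0, 0, -0.22], "twist": [0, 0, 0]},
    {"xyz": [0, 0, -0.3], "twist": [0, 0, 0]},
    {"xyz": [-0.08, 0, -0.36], "twist": [0, 0, 0]},
  ],
  hand=0.35,
)

```text
clock: 63.75
tcp_pos: [0.519, -0.271, 0.218]
ee_rot: [179.8, -0.0, 90.7]
contact_force: [3.3, -0.7, -3.8]
grip_width: 0.028
gripper_force: 0.0
```

arm_command(
  increments=[
    {"xyz": [-0.08, 0, 0], "twist": [0, 0, 0]},
    {"xyz": [-0.12, 0, 0], "twist": [0, 0, 0]},
    {"xyz": [-0.12, 0, 0], "twist": [0, 0, 0]},
    {"xyz": [-0.12, 0, 0], "twist": [0, 0, 0]},
    {"xyz": [-0.12, 0, 0], "twist": [0, 0, 0]},
    {"xyz": [-0.12, 0, 0], "twist": [0, 0, 0]},
    {"xyz": [-0.12, 0, 0], "twist": [0, 0, 0]},
    {"xyz": [-0.12, 0, 0], "twist": [0, 0, 0]},
    {"xyz": [-0.12, 0, 0], "twist": [0, 0, 0]},
    {"xyz": [-0.12, 0, 0], "twist": [0, 0, 0]},
  ],
)

```text
clock: 64.75
tcp_pos: [0.5181, -0.3336, 0.2145]
ee_rot: [180.0, 0.0, 90.5]
contact_force: [1.6, 0.4, -4.6]
grip_width: 0.0278
gripper_force: 0.0
```

```bash
python3 - <<'E'
from shield import *
s=ctrl.sense();t=s['tcp_pos'];print(t,s['ee_rot'],s['contact_force'])
f=grab('wrist','w27');pickle.dump(f,open('f27.pkl','wb'))
X,Y=np.meshgrid(np.arange(-.036,.0361,.0018)+.5167,-np.arange(-.036,.0361,.003)-.2332)
uv=w2pix(f,np.c_[X.ravel(),Y.ravel(),np.full(X.size,.075)]).round().astype(int)
I=np.array([f['color'][v,u].mean() if 0<=u<560 and 0<=v<420 else 0 for u,v in uv]).reshape(X.shape)
for r in I: print(''.join('%d'%min(9,x//26) for x in r))
h=cv2.cvtColor(f['color'],cv2.COLOR_RGB2HSV);m=((h[...,0]<24)&(h[...,1]>130)&(h[...,2]>90)).astype(np.uint8)
m=cv2.morphologyEx(m,cv2.MORPH_OPEN,np.ones((3,3)));n,l,st,cc=cv2.connectedComponentsWithStats(m);i=1+st[1:,4].argmax()
c,sn=np.cos(-.0394),np.sin(-.0394)
pts=[[.6126+x*c-y*sn,-.237+x*sn+y*c,.082] for x,y in((-.043,-.12),(-.043,.12),(.043,.12),(.043,-.12))];print('pred',w2pix(f,pts).round(1).tolist())
cn=max(cv2.findContours((l==i).astype(np.uint8),0,1)[0],key=cv2.contourArea);print(cv2.approxPolyDP(cv2.convexHull(cn),2,True)[:,0].tolist())
sc=grab('scene','sc27');print('brown',findcirc(sc,(.42,.02),.0105))
E
```

```text
[ 0.51807646 -0.33361416  0.2145314 ] [1.79997503e+02 1.55958958e-03 9.04613551e+01] [ 1.56954004  0.40194729 -4.58976045]
33333667557777777999999999999999999998566
33333667777777777777999999999999999997666
33323667777777777777778999999999999997666
33333667777777777777777799999999999997666
33323667777776311144342112689999999996666
33333667777411111111111113423489999995666
33333667621441111336733211134264999995666
33333674111111112336733321111232189997666
33334651111111233335733233311111112996666
33334544111123333335733233333111111396666
33334611611233333335733333333311111145666
33333155211333333333433333333321111133463
33332111112333333333333323333331111123343
33331111112333333333333333333331111113333
33332111112333333333333333333321111123333
33334111111333333333333323333321111113333
33335111111133333333333333333211111143563
33336511111112333333333333332111111354666
33336631111111133333333323211111113976666
33236674111111111222222211111111189976666
33336676731111111111111111111111599976666
33336666677411111111111111111259999966666
33336676666676111111111111156999999956666
33336667766666677766666776677999999966666
33336666676666666666776776777699999976666
pred [[329.0, 212.7], [356.9, -76.1], [465.1, -69.8], [412.7, 216.4]]
[[454, 0], [415, 212], [411, 216], [329, 212], [324, 197], [346, 0]]
brown [2.55644e+01 4.23800e-01 2.03000e-02 3.35000e-02 1.64456e+01]
```

The pointer now stands at about 91° (two dots), the shield corners match the home pose, the brown lens is on the mat, and the arm is clear.

```bash
python3 -c "
from bench import ctrl
print(ctrl.finish_job())"
```

```text
the job is handed in; nothing more can be done
None
```

I handed the job in at about 65 s: the brown lens is flat on the mat, both clear blanks are in nests 2 and 3, the shield is clipped home, and the dial stands at two dots. The camera and force checks agree, but the interlock and clip readings were inferred rather than seen. A third disc at the far left was left alone because it looked too flat to be a blank and lay just out of reach.

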